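# Fit the filter in the bench dust extractor

## Task

Fit the clean pleated filter cartridge in the bench dust extractor: press the free edge of the top hatch, opposite its hinge, so that its push catch lets go and the hatch springs ajar, then swing the hatch right back until it rests on its stop. Lower the cartridge by its fin into the well, without dropping it, until it sits flat and fully down on the seat, let go of it and leave the hatch open so that I can check the seal. Leave the mesh pre-filter, bench block, jar and ring mandrel around it where they are.

Things in the scene. Friction and masses are not known exactly. Their poses are not given: they have to be found in the camera images.
- extractor: Grey dust extractor, a box 260 (x) x 280 (y) x 180 mm high, fixed. Origin: centre of its underside, on the bench. Its own x points roughly to the robot's left, its y roughly to the robot (side with dust drawer). The aluminium hatch is flush with its top, 32 mm in from its -x side. Under it: a ledge 20 mm below the top and in it the well, 104 (x) x 144 (y) mm. Knob, switch, gauge: under 15 mm high.
- hatch (a joint): Hatch angle, rad: 0 shut and flush, about 0.28 ajar (popped, resting on the catch plunger), 2.2 at its stop, leaning left, its edge 310 mm up. Pressed, it gives down to -0.05. Plate 158 (from hinge to free edge) x 200 (along the hinge) x 10 mm, 0.22 kg, no handle. Let go below about 1.6 it falls back onto the plunger; above, it leans back onto the stop by its own weight.
- hatch_hinge (a point): Middle of the hinge line, at the hatch's left edge as the robot sees it, 180 mm above the bench (hatch's upper face when shut). It turns with the hatch: y along the hinge line, -x from the hinge to the free edge, z out of the upper face.
- hatch_edge (a point): Middle of the hatch's free (right-hand) edge, on its upper face, 160 mm from the hinge line; the edge runs 100 mm to either side along y, the plate is 10 mm thick below it. Pressed straight down 10 to 20 mm behind this point, by 5 to 8 mm (stop at 8) with 4 to 6 N, and let go, the hatch pops: the edge springs up about 43 mm, with room beneath it to hook it.
- catch (a joint): Height of the push catch's spring plunger, m: 0 latched down, about 0.042 sprung up. A steel rod 10 mm thick with a rubber tip under the middle of the hatch's free edge, 13 mm behind it, so hook the edge to one side of it. Push-push (heart cam): each press of about 5 mm past rest unlatches or latches it in turn.
- filter_seat (a point): Centre of the well's floor, 85 mm above the bench, on which the cartridge's underside rests. Its axes are the extractor's (x along the short side of the well, y along its long side, z up).
- filter_center (a point): Centre, half-way up, of the filter cartridge: a black frame 90 (x) x 130 (y) x 45 mm high with off-white pleated paper, and in its middle a black upright fin 56 (x) x 12 (y) mm, 30 mm high: 75 mm in all, 0.22 to 0.4 kg. The point is 37.5 mm above its underside. It stands on the bench fin up. It goes into the well with its y along the well's y, either way round, 7 mm play on each side.
- prefilter_center (a point): Centre of the flat pre-filter, a black frame with a wire mesh, 110 x 140 x 14 mm, no fin, lying on the bench to the left or the right of the extractor, with the cartridge on the other side. It is not to be moved.
- bench_block: Steel block 70 x 70 mm on a round wooden base, 45 mm high; origin under its centre. Leave it.
- jar: Amber jar, 64 mm wide, 95 mm high; origin under its centre. Leave it.
- mandrel: Upright tapered steel ring mandrel on a round foot 90 mm wide, 225 mm high; origin under its centre. Leave it.
Mind the look-alikes: they are no part of the job. Leave any red look-alike of the part that bears filter_center alone.

How it is judged (in metres and radians):
On the way, in this order (a step that is already met when the one before it is completed fails the run):
1. the hatch has been pressed and its catch has sprung it ajar (value of joint catch above 0.03 m and value of joint hatch above 0.2 rad), for 0.2 s.
2. the hatch has been swung right back onto its stop (value of joint hatch above 2.05 rad), for 0.2 s.
At the end, for the whole second after the job is handed in: The hatch stands open on its stop (over 2.05 rad) and the cartridge lies in the well, fin up, flat (within 0.08 rad), fully down on the seat (within 5 mm) and within 12 mm of its middle, at rest and released; the pre-filter, bench block, jar and mandrel are within 30 mm of where they stood (value of joint hatch above 2.05 rad and horizontal distance between filter_center and filter_seat below 0.012 m and z of filter_center in the frame of filter_seat between 0.033 and 0.0425 m and angle between filter_center's own z axis and vertical below 0.08 rad and angle between the y axis of filter_center and the y axis of filter_seat, either way round below 0.2 rad); the robot touches nothing.
It fails at once if the cartridge is dropped: it falls free of the fingers faster than 0.7 m/s (linear speed of filter above 0.7 m/s and contact force between the fingers and filter below 0.2 N).
It fails at once if the pre-filter, bench block, jar or mandrel is moved by more than 30 mm or knocked over (distance of any of prefilter_center, bench_block, jar, mandrel from where it was at the start of the episode above 0.03 m or angle between any of jar, mandrel's own z axis and vertical above 0.5 rad).
It also fails if it takes over 72 s, if anything falls off the work surface, if the arm or the gripper's body presses on something with over 40 N, if the wrist force passes 120 N, or if a joint passes its speed limit or range.

## Robot

A 7-joint arm with a two-finger parallel gripper is mounted at the origin on the work surface. World frame = base frame: x ahead of the robot, y to its left, z up, the work surface at z = 0. Lengths are in mm, angles in rad, forces in N, time in s.
With the tool pointing down it reaches from about 425 to 800 mm from the base axis. Payload 8.3 kg.
Tool frame: the origin (TCP) lies at the very end of the fingers, on their centre line; the grasp point (between the pads) lies 19 mm behind it; z points along the fingers, y is the direction in which the jaws open and shut (so a half turn about z gives the same grasp; the last joint's range is limited). The gripper opens to 85 mm and grips with 20 to 120 N. Pads are 22 mm wide; open, the fingers measure 114 mm over their backs; the gripper's body (76 mm by 85 mm) begins 54 mm behind the grasp point. The pads swing forward as they close: fully open they stand 13 mm farther back than shut.
Start: joints at [1.268, 0.383, 0.016, 1.37, -0.006, 1.388, -0.046], TCP at [148.482, -607.088, 231.279] pointing down, gripper open.
Joint ranges: [-2.95, 2.95], [-0.25, 2.06], [-1.52, 1.56], [0.18, 2.33], [-1.44, 4.58], [0.02, 2.06], [-3.01, 3.01]. Speed limits (rad/s): [2.39, 2.39, 3.01, 3.01, 3.14, 3.14, 3.14].

## Interface

Orientations are given as [roll, pitch, yaw] about the fixed x, y, z axes, in that order (R = Rz(yaw) Ry(pitch) Rx(roll)).
In Python, from plant import * gives the robot as it stands.
- The arm moves only by the tool arm_command, never from a script. Its argument "commands" is a list of rows, each a list of 3 entries, a list of its own where there are three numbers: the shift along the tool's x, y, z as a fraction of full scale, then the turn, a rotation vector about the tool's x, y, z as a fraction of full scale, then the closure, from -1 (fully open) to 1 (shut). In form: [[[tx, ty, tz], [wx, wy, wz], hand], ...]. A call has 1 to 10 rows; each row shifts and turns the commanded pose from where the row before left it, along the tool's axes as they then stand; what a row does not reach is not made up. Full scale, the value 1, is 0.06 m for a shift and pi rad for a turn. A row lasts 1/8 s, in which the tool goes at most 62.5 mm and 10.7 degrees, less where a joint would pass 70% of its speed; a pose out of reach is approached as far as the arm can. A call with a number of a shift or a turn outside -1 to 1 is refused whole. A call with a gripper value outside its range is refused whole. The fingers move at their own pace and stop on an object; the grip force is fixed at half the most. Time passes only in rows, so rows that do not move let the fingers close. It gives the time, the measured TCP pose, the force and the opening at its end, in the units of the state.
- state(): the state, without advancing time (a new reading comes with each control period).
- read_camera(name): name is "scene" or "top" or "wrist"; returns a dict with "color" (400x640x3 uint8, red, green, blue), "K" (3x3 intrinsics, pixels), "world_from_camera" (4x4, takes a point from camera to world coordinates). Camera axes: x right, y down, z forward; pixel columns grow to the right and rows downward; lengths in mm; the calibration is good to about 2 mm. A picture is of the moment at which its call begins. There is no depth.
- close_job(): hands the job in, once; it reports no verdict.
Trained networks look in the newest picture that a camera, given by its name, has taken for a name from the list of things; names that differ only in an ending like _2 or _b are one class to them, and where a whole thing is asked for, a point or a joint stands for the part that bears it (a point fixed in the world has none). Each returns a list of dicts, best first, with "conf" (0 to 1); they miss things now and then, are a little off and sometimes report something else, mostly with a low value. They report only what shows in the picture. A call takes as long as a camera call. They do not tell look-alikes from the thing itself.
- search_frame(name, camera): "position" ([column, row] in pixels, amid what is visible of it).
- regions_of(name, camera): "pixels" (400x640 bool, what is visible of it) and "position" ([column, row] in pixels, amid what is visible of it).
The state is a dict: "time": time; "qpos": joint angles; "qd": joint speeds; "joint_torque": joint torques, N m; "ee_pos": TCP position; "tcp_rot": TCP orientation; "force": force on the tool from outside, world axes, zero at the start; "ft_torque": the same for the moment, N m; "grip_width": finger opening in mm.
Only numpy, scipy, OpenCV 4.12 (cv2) and the standard library are available. Lean on these libraries where they do the work, as an engineer would, in place of code of your own. Each camera call takes 0.05 s, during which the arm holds its last target.

## Working session

There is one attempt and no reset: what is moved stays moved. The work goes in short steps, Python scripts to look and compute and a tool call to move; the robot and the scene stay as the last step left them, time stands still between calls to the robot, and variables do not carry over. Pictures are saved under pics/ and viewed, and the job is handed in when it is done.

Besides the shell and the picture viewer there is one more tool, called after "Request:" as name(argument=value, ...), one argument or row to a line, values as JSON. arm_command: Moves the arm, as the interface text tells. Its arguments: {"type":"object","properties":{"commands":{"type":"array","items":{"type":"array"}}},"required":["commands"]}

```bash
ls; mkdir -p pics
python3 - <<'E'
from plant import *
import cv2
s=state();print(s)
for n in["scene","top","wrist"]:
    r=read_camera(n);cv2.imwrite(f"pics/{n}0.png",r["color"][:,:,::-1]);print(n,r["K"].tolist(),r["world_from_camera"].round(3).tolist())
E
```

```text
pics
{'time': 0.0, 'qpos': array([ 1.26811264,  0.38423733,  0.01635442,  1.37113991, -0.00630759,
        1.38819233, -0.04647036]), 'qd': array([ 5.91642423e-05,  1.23998395e-03, -9.44808548e-04,  1.40071535e-03,
       -3.25436300e-04, -1.20564571e-03, -4.17675580e-04]), 'joint_torque': array([ 2.69787085e-05, -6.27600574e+01,  8.44074134e-01, -3.71822441e+01,
        1.66143727e-02,  1.41490044e-02,  2.42766805e-05]), 'ee_pos': array([ 148.36443759, -606.62654386,  230.28567337]), 'tcp_rot': array([-3.13966455e+00,  1.93439334e-05,  2.39893932e-01]), 'force': array([ 0.29525406, -0.69544511, -0.52433064]), 'ft_torque': array([-0.02079677,  0.02104288,  0.03895124]), 'grip_width': 85.00040109383393}
scene [[439.2563517553315, 0.0, 316.20043407751047], [0.0, 439.2563517553315, 205.3150574855738], [0.0, 0.0, 1.0]] [[-0.484, 0.747, -0.456, 1278.262], [0.875, 0.415, -0.249, 516.649], [0.003, -0.519, -0.855, 1513.203], [0.0, 0.0, 0.0, 1.0]]
top [[408.93617503194633, 0.0, 314.7121794487962], [0.0, 408.93617503194633, 204.33900844587586], [0.0, 0.0, 1.0]] [[0.01, -0.99, 0.139, 387.635], [-1.0, -0.01, -0.0, 119.741], [0.002, -0.139, -0.99, 1378.787], [0.0, 0.0, 0.0, 1.0]]
wrist [[311.99706624380246, 0.0, 323.0365430385687], [0.0, 311.99706624380246, 201.9428607168467], [0.0, 0.0, 1.0]] [[0.237, -0.926, -0.292, 223.234], [-0.971, -0.227, -0.07, -587.63], [-0.002, 0.301, -0.954, 372.791], [0.0, 0.0, 0.0, 1.0]]
```

View pics/scene0.png

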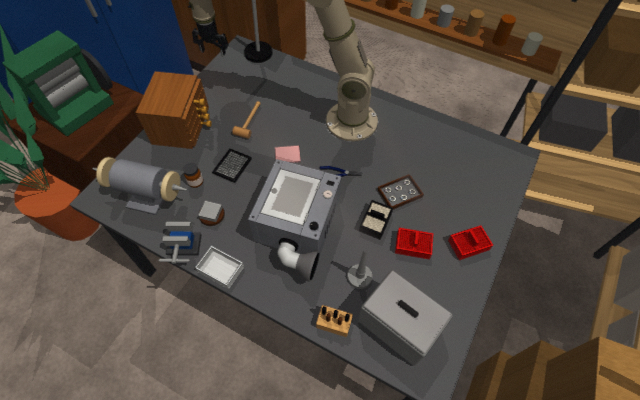

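View pics/top0.png

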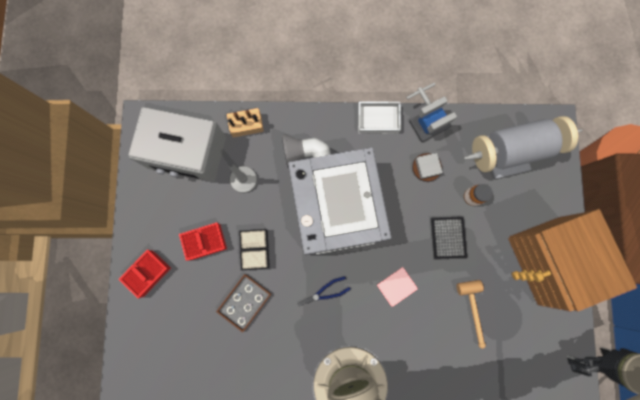

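Run:
```python
from plant import *
for c in["scene","top"]:
  read_camera(c)
  for n in["extractor","hatch","hatch_edge","hatch_hinge","filter_center","prefilter_center","bench_block","jar","mandrel"]:
    print(c,n,[(round(d["conf"],2),[round(float(v),1) for v in d["position"]]) for d in search_frame(n,c)][:4])
print(state()["time"])
```

```text
scene extractor [(0.57, [295.5, 214.2])]
scene hatch [(0.61, [291.8, 195.9])]
scene hatch_edge [(0.89, [290.1, 195.5])]
scene hatch_hinge [(0.74, [289.7, 198.0])]
scene filter_center [(0.92, [375.9, 218.4]), (0.74, [470.4, 240.6]), (0.69, [413.8, 242.8])]
scene prefilter_center [(0.73, [232.7, 162.5])]
scene bench_block [(0.71, [212.1, 210.5])]
scene jar [(0.88, [194.8, 176.5]), (0.39, [362.2, 271.6])]
scene mandrel [(0.73, [361.0, 272.0])]
top extractor [(0.59, [334.6, 194.8])]
top hatch [(0.75, [344.1, 198.7])]
top hatch_edge [(0.7, [344.3, 201.9])]
top hatch_hinge [(0.6, [344.6, 197.9])]
top filter_center [(0.96, [253.4, 245.0]), (0.85, [145.7, 277.4]), (0.75, [202.3, 243.9]), (0.72, [473.7, 195.6])]
top prefilter_center [(0.66, [450.3, 237.1])]
top bench_block [(0.61, [428.1, 167.4])]
top jar [(0.75, [477.5, 196.1])]
top mandrel [(0.83, [241.1, 178.6])]
1.15
```

The top view shows the extractor at about (340,200), with robot-left as image-left. The cartridge candidates are the black frame with off-white paper at (253,249) and the red look-alikes at (145,277) and (203,242). The meshed pre-filter is at (450,237) and is not one of them. I choose the black one at (253,249) and will check it in a close crop.

Run:
```python
import cv2
t=cv2.imread("pics/top0.png")
cv2.imwrite("pics/c1.png",cv2.resize(t[130:270,270:410],None,fx=4.2,fy=4.2,interpolation=cv2.INTER_CUBIC))
cv2.imwrite("pics/c2.png",cv2.resize(t[215:285,215:295],None,fx=7,fy=7,interpolation=cv2.INTER_CUBIC))
s=cv2.imread("pics/scene0.png")
cv2.imwrite("pics/c3.png",cv2.resize(s[150:250,240:400],None,fx=5,fy=5,interpolation=cv2.INTER_CUBIC))
```

```text
(no output)
```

View pics/c1.png

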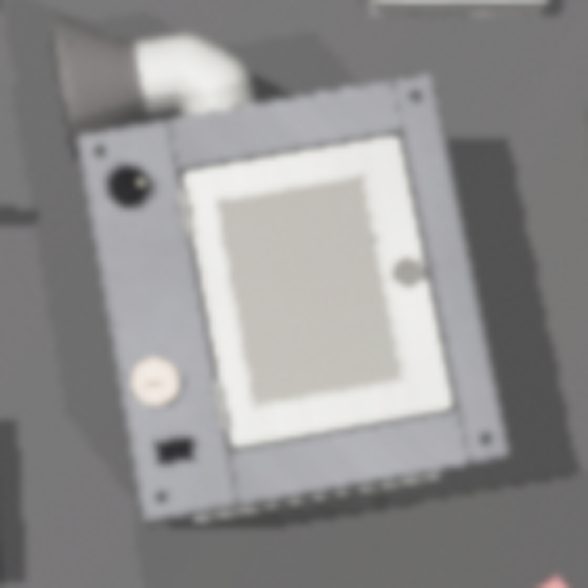

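View pics/c2.png

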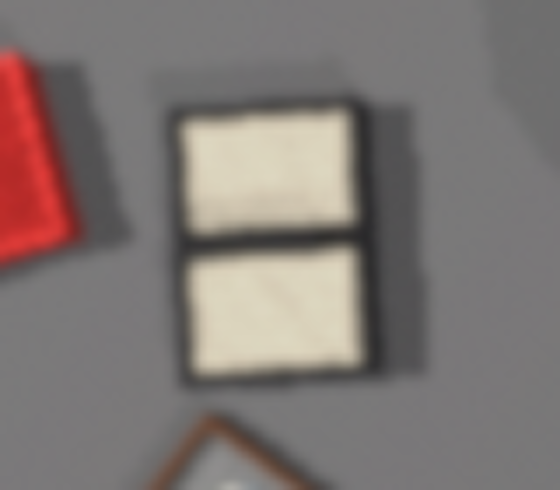

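View pics/c3.png

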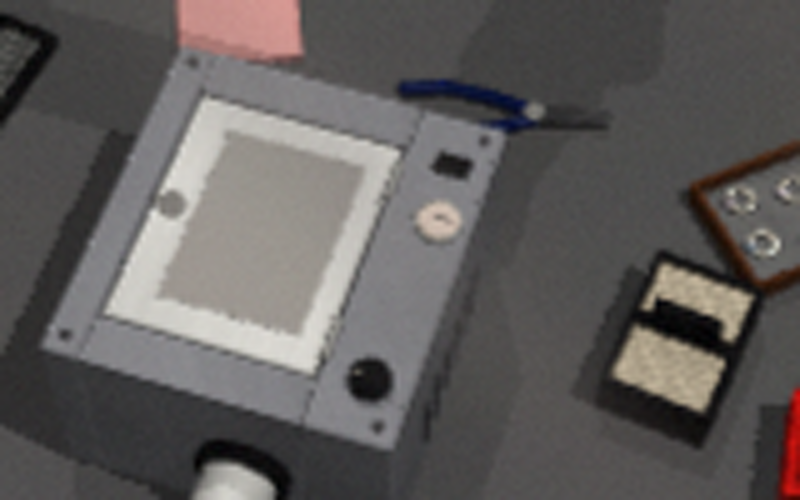

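```bash
cat > h.py <<'E'
import numpy as np
from scipy.spatial.transform import Rotation as R
CAM={"scene":(np.array([[439.2563517553315,0,316.20043407751047],[0,439.2563517553315,205.3150574855738],[0,0,1]]),None),}
def unproj(px,z,K,T):
    px=np.atleast_2d(px).astype(float)
    d=np.c_[px,np.ones(len(px))]@np.linalg.inv(K).T@T[:3,:3].T
    o=T[:3,3]; return o+d*((z-o[2])/d[:,2])[:,None]
def proj(P,K,T):
    p=(np.atleast_2d(P)-T[:3,3])@T[:3,:3]; p=p@K.T; return p[:,:2]/p[:,2:]
E
python3 - <<'E'
from plant import *; from h import *
r=read_camera("top");K,T=r["K"],r["world_from_camera"]
rs=read_camera("scene");Ks,Ts=rs["K"],rs["world_from_camera"]
c=lambda a,f,o:np.array(a)/f+np.array(o)
def rep(n,q):
    print(n,q.round(0)[:,:2].tolist(),"c",q.mean(0).round(1),"sides",np.linalg.norm(np.roll(q,-1,0)-q,axis=1).round(0),"ang",[round(float(np.arctan2(*(np.roll(q,-1,0)-q)[i,[1,0]])),3) for i in range(4)])
rep("ext",unproj(c([[80,137],[430,75],[507,455],[147,520]],4.2,(270,130)),180,K,T))
rep("hatch",unproj(c([[183,172],[402,135],[453,407],[233,445]],4.2,(270,130)),180,K,T))
rep("filt",unproj(c([[170,105],[362,98],[380,375],[185,388]],7,(215,215)),45,K,T))
rep("hatchS",unproj(c([[400,148],[205,97],[105,317],[318,373]],5,(240,150)),180,Ks,Ts))
rep("extS",unproj(c([[505,132],[182,48],[42,347],[395,447]],5,(240,150)),180,Ks,Ts))
# fin top z=75 scene ends
print("finS",unproj(c([[658,305],[722,335]],5,(240,150)),75,Ks,Ts).round(0))
for n,z in [("prefilter_center",10),("bench_block",45),("jar",60),("mandrel",0)]:
    pass
print("spot",unproj(c([[408,272]],4.2,(270,130)),180,K,T),unproj(c([[172,204]],5,(240,150)),180,Ks,Ts))
print("mandrel top", unproj([[232,155],[241,180]],0,K,T),unproj([[452,237],[428,167],[478,195]],40,K,T).round(0).tolist())
E
```

```text
ext [[682.0, 198.0], [730.0, -53.0], [458.0, -104.0], [411.0, 146.0]] c [570.4  46.7 180. ] sides [255. 277. 255. 276.] ang [-1.381, -2.957, 1.758, 0.187]
hatch [[657.0, 124.0], [686.0, -33.0], [491.0, -67.0], [463.0, 87.0]] c [574.5  27.9 180. ] sides [159. 198. 156. 198.] ang [-1.39, -2.968, 1.751, 0.188]
filt [[488.0, 365.0], [493.0, 275.0], [365.0, 264.0], [358.0, 353.0]] c [426.  314.3  45. ] sides [ 90. 128.  90. 131.] ang [-1.524, -3.051, 1.646, 0.088]
hatchS [[464.0, 87.0], [494.0, -63.0], [691.0, -25.0], [657.0, 128.0]] c [576.4  31.4 180. ] sides [153. 200. 157. 198.] ang [-1.372, 0.189, 1.787, -2.932]
extS [[414.0, 148.0], [463.0, -102.0], [732.0, -51.0], [681.0, 202.0]] c [572.7  49.1 180. ] sides [255. 274. 258. 273.] ang [-1.374, 0.189, 1.77, -2.942]
finS [[432. 294.  75.]
 [432. 347.  75.]]
spot [[586.71767632 -36.04239873 180.        ]] [[587.26099782 -34.29674941 180.        ]]
mandrel top [[751.43016411 407.45190061   0.        ]
 [663.61436885 373.22443791   0.        ]] [[473.0, -331.0, 40.0], [706.0, -259.0, 40.0], [613.0, -422.0, 40.0]]
```

```bash
cat >> h.py <<'E'
A=0.188; E0=np.array([571.5,48.,0]); XE=np.array([-np.sin(A),np.cos(A),0]); YE=np.array([-np.cos(A),-np.sin(A),0]); ZE=np.array([0,0,1.])
def ext(x,y,z): return E0+x*XE+y*YE+z*ZE
def toext(p): d=np.asarray(p)-E0; return np.array([d@XE,d@YE,d[2]])
def tilt(phi): # tool z tilted by phi from down towards extractor +x (left), tool x along -YE
    z=np.sin(phi)*XE-np.cos(phi)*ZE; x=-YE; return np.c_[x,np.cross(z,x),z]
def plan(s,waypts):
    """waypts: (pos,Rmat,n)"""
    p=np.array(s["ee_pos"]);Rm=R.from_euler("xyz",s["tcp_rot"]).as_matrix()
    for q,M,n in waypts:
        rv=R.from_matrix(Rm.T@M).as_rotvec()/n
        Rs=[Rm@R.from_rotvec(rv*i).as_matrix() for i in range(n)]
        d=(np.array(q)-p)/n
        for i in range(n): print((Rs[i].T@d/60).round(3).tolist(),(rv/np.pi).round(4).tolist())
        print("--"); p=np.array(q);Rm=M
E
python3 - <<'E'
from plant import *; from h import *
s=state()
print(ext(-79,0,215))
M0=R.from_euler("xyz",s["tcp_rot"]).as_matrix()
plan(s,[([350,-350,300],M0,6),([480,-180,300],M0,4),(ext(-79,0,215),tilt(0),5)])
E
```

```text
[586.2646663 -29.6080191 215.       ]
[0.713, -0.561, -0.191] [0.0, 0.0, 0.0]
[0.713, -0.561, -0.191] [0.0, 0.0, 0.0]
[0.713, -0.561, -0.191] [0.0, 0.0, 0.0]
[0.713, -0.561, -0.191] [0.0, 0.0, 0.0]
[0.713, -0.561, -0.191] [0.0, 0.0, 0.0]
[0.713, -0.561, -0.191] [0.0, 0.0, 0.0]
--
[0.694, -0.559, 0.0] [0.0, 0.0, 0.0]
[0.694, -0.559, 0.0] [0.0, 0.0, 0.0]
[0.694, -0.559, 0.0] [0.0, 0.0, 0.0]
[0.694, -0.559, 0.0] [0.0, 0.0, 0.0]
--
[0.463, -0.403, 0.283] [-0.0, -0.0, 0.0033]
[0.459, -0.408, 0.283] [-0.0, -0.0, 0.0033]
[0.455, -0.412, 0.283] [-0.0, -0.0, 0.0033]
[0.45, -0.417, 0.283] [-0.0, -0.0, 0.0033]
[0.446, -0.422, 0.283] [-0.0, -0.0, 0.0033]
--
```

Request:
arm_command(
  commands=[
    [[0.71,-0.56,-0.19],[0,0,0],1],
    [[0.71,-0.56,-0.19],[0,0,0],1],
    [[0.71,-0.56,-0.19],[0,0,0],1],
    [[0.71,-0.56,-0.19],[0,0,0],1],
    [[0.71,-0.56,-0.19],[0,0,0],1],
    [[0.71,-0.56,-0.19],[0,0,0],1],
    [[0.69,-0.56,0],[0,0,0],1],
    [[0.69,-0.56,0],[0,0,0],1],
    [[0.69,-0.56,0],[0,0,0],1],
    [[0.69,-0.56,0],[0,0,0],1],
  ],
)

```text
time: 2.5
ee_pos: [478.6, -179.3, 300.1]
tcp_rot: [3.141, -0.001, 0.24]
force: [0.3, -0.8, 0.1]
grip_width: -0.7
```

Run:
```python
from plant import *; from h import *
s=state(); print(s)
plan(s,[(ext(-79,0,205),tilt(0),5)])
```

```text
{'time': 2.5, 'qpos': array([ 0.64442049,  0.13258477, -0.38933884,  1.54222443,  0.05068749,
        1.4759006 , -1.07784489]), 'qd': array([-0.54655658,  0.26370173, -0.36617724, -0.26151231,  0.13246991,
        0.03087017, -0.90917509]), 'joint_torque': array([  2.92091802, -47.7439034 ,  -1.19129308, -36.28461599,
        -0.44092264,   0.1839323 ,   1.92009173]), 'ee_pos': array([ 478.6319286 , -179.25502458,  300.05626823]), 'tcp_rot': array([ 3.14097212e+00, -5.98758012e-04,  2.39549520e-01]), 'force': array([ 0.27368549, -0.78424351,  0.06480108]), 'ft_torque': array([-0.06251897, -0.02947738, -0.03678576]), 'grip_width': -0.6971510500276824}
[0.467, -0.4, 0.317] [0.0, -0.0, 0.0033]
[0.463, -0.404, 0.317] [0.0, -0.0, 0.0033]
[0.458, -0.409, 0.317] [0.0, -0.0, 0.0033]
[0.454, -0.414, 0.317] [0.0, -0.0, 0.0033]
[0.45, -0.418, 0.317] [0.0, -0.0, 0.0033]
--
```

Request:
arm_command(
  commands=[
    [[0.467,-0.4,0.317],[0,0,0.0033],1],
    [[0.463,-0.404,0.317],[0,0,0.0033],1],
    [[0.458,-0.409,0.317],[0,0,0.0033],1],
    [[0.454,-0.414,0.317],[0,0,0.0033],1],
    [[0.45,-0.418,0.317],[0,0,0.0033],1],
    [[0,0,0],[0,0,0],1],
  ],
)

```text
time: 3.25
ee_pos: [585.2, -27.3, 202.7]
tcp_rot: [-3.139, 0.002, 0.193]
force: [0.2, 0.3, -0.1]
grip_width: -0.1
```

Run:
```python
from plant import *; from h import *
import cv2
s=state(); print(s["ee_pos"],s["tcp_rot"],toext(s["ee_pos"]),s["force"])
for n in["wrist","scene"]:
    r=read_camera(n);cv2.imwrite(f"pics/{n}1.png",r["color"][:,:,::-1]);np.savez(f"{n}1.npz",K=r["K"],T=r["world_from_camera"])
```

```text
[585.23465589 -27.30644614 202.66210164] [-3.13875666e+00  2.43054984e-03  1.93091368e-01] [-76.54647749   0.58171026 202.66210164] [ 0.18226794  0.28047067 -0.12136521]
```

View pics/wrist1.png

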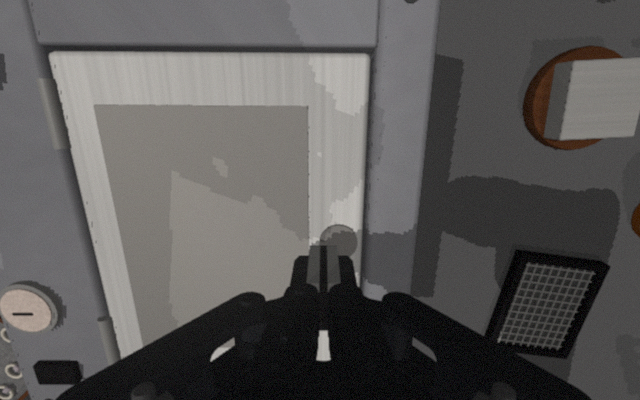

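View pics/scene1.png

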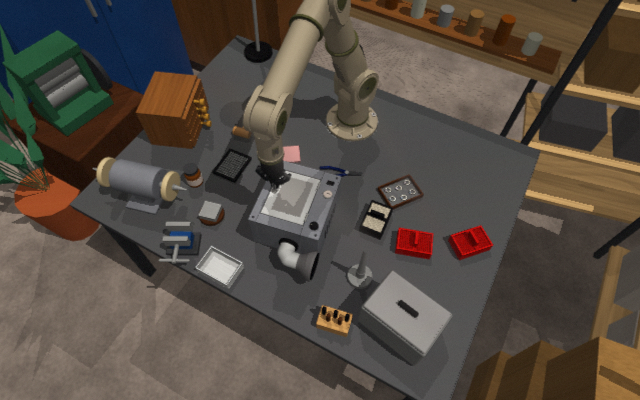

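The wrist view shows the finger tips just behind the round spot at (338,240), near the hatch's free edge. Next I press.

Request:
arm_command(
  commands=[
    [[0,0.06,0.15],[0,0,0],1],
    [[0,0,0.15],[0,0,0],1],
    [[0,0,0.05],[0,0,0],1],
    [[0,0,0.03],[0,0,0],1],
    [[0,0,0.03],[0,0,0],1],
    [[0,0,0.03],[0,0,0],1],
    [[0,0,0.03],[0,0,0],1],
  ],
)

```text
time: 4.22
ee_pos: [586.2, -34.4, 176.9]
tcp_rot: [3.141, -0.001, 0.188]
force: [-1.0, -1.0, 3.7]
grip_width: 0.1
```

Request:
arm_command(
  commands=[
    [[0,0,0.03],[0,0,0],1],
    [[0,0,0.03],[0,0,0],1],
  ],
)

```text
time: 4.47
ee_pos: [586.2, -34.3, 173.0]
tcp_rot: [-3.141, -0.001, 0.188]
force: [-2.9, 1.1, 9.8]
grip_width: -0.2
```

At the stop. Now I release upward and clear of the plate.

Request:
arm_command(
  commands=[
    [[0,0,-0.4],[0,0,0],1],
    [[0,0,-0.9],[0,0,0],1],
    [[0,0,-0.9],[0,0,0],1],
    [[0,0,-0.4],[0,0,0],1],
    [[0,0,0],[0,0,0],1],
    [[0,0,0],[0,0,0],1],
  ],
)

```text
time: 5.22
ee_pos: [585.7, -34.6, 327.3]
tcp_rot: [-3.141, 0.002, 0.188]
force: [-0.2, 0.8, 0.1]
grip_width: 0.1
```

Run:
```python
from plant import *; from h import *
import cv2
s=state(); print(s["ee_pos"],s["tcp_rot"],toext(s["ee_pos"]),s["force"],s["qpos"])
for n in["wrist","scene"]:
    r=read_camera(n);im=r["color"][:,:,::-1]
    if n=="scene": im=cv2.resize(im[120:270,200:400],None,fx=4,fy=4,interpolation=cv2.INTER_CUBIC)
    cv2.imwrite(f"pics/{n}2.png",im);
```

```text
[585.7367238  -34.6100432  327.28685509] [-3.14109910e+00  1.87512944e-03  1.88022128e-01] [-83.81521882   1.45349098 327.28685509] [-0.21781998  0.84158424  0.05226779] [ 0.36465452  0.31662852 -0.48741871  1.28058262  0.14602526  1.58103943
 -1.48351991]
```

View pics/wrist2.png

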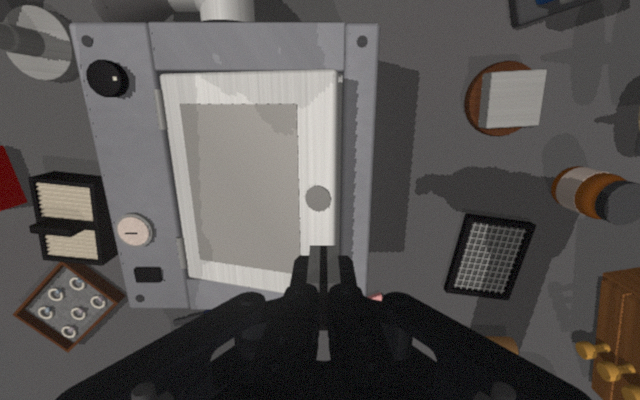

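View pics/scene2.png

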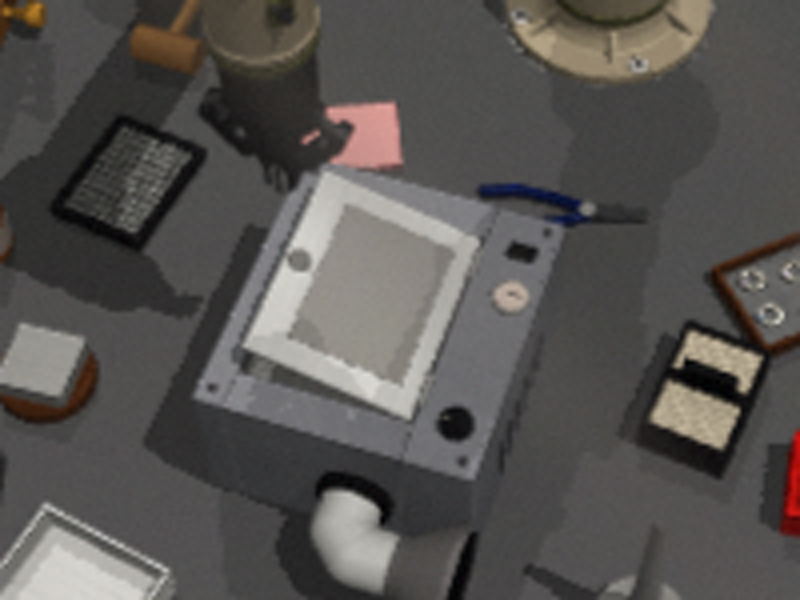

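The hatch has popped: its raised edge is visible at about (340,75)–(335,290) in the wrist view, with a gap under it in the scene crop. Next I hook the edge with the tool tilted and the jaws half open.

```bash
cat >> h.py <<'E'
def hook(th,phi,w=42,g=6,a=22,ye=45,back=0):
    P=ext(62,ye,180)+160*(-np.cos(th)*XE+np.sin(th)*ZE)
    n=np.sin(th)*XE+np.cos(th)*ZE; C=P-10*n
    tz=np.sin(phi)*XE-np.cos(phi)*ZE; j=np.cos(phi)*XE+np.sin(phi)*ZE
    return C+(a-back)*tz+(w/2-g)*j
E
python3 - <<'E'
from plant import *; from h import *
s=state()
print(hook(.28,1.0,back=60),hook(.28,1.0))
plan(s,[(ext(-190,45,300),tilt(0.4),4),(hook(.28,1.0,back=60),tilt(1.0),5)])
E
```

```text
[549.42191873 -76.72776629 247.75990178] [539.98594029 -27.1291109  215.34176343]
[-0.18, 0.442, 0.113] [0.0318, 0.0002, -0.0]
[-0.18, 0.451, 0.068] [0.0318, 0.0002, -0.0]
[-0.181, 0.456, 0.023] [0.0318, 0.0002, -0.0]
[-0.181, 0.456, -0.023] [0.0318, 0.0002, -0.0]
--
[0.0, -0.152, 0.253] [0.0382, -0.0, 0.0]
[0.0, -0.121, 0.27] [0.0382, -0.0, 0.0]
[0.0, -0.087, 0.282] [0.0382, -0.0, 0.0]
[0.0, -0.053, 0.291] [0.0382, -0.0, 0.0]
[0.0, -0.018, 0.295] [0.0382, -0.0, 0.0]
--
```

Request:
arm_command(
  commands=[
    [[-0.18,0.44,0.11],[0.032,0,0],0],
    [[-0.18,0.45,0.07],[0.032,0,0],0],
    [[-0.18,0.46,0.02],[0.032,0,0],0],
    [[-0.18,0.46,-0.02],[0.032,0,0],0],
    [[0,0,0],[0.038,0,0],0],
    [[0,0,0],[0.038,0,0],0],
    [[0,0,0],[0.038,0,0],0],
    [[0,0,0],[0.038,0,0],0],
    [[0,0,0],[0.038,0,0],0],
  ],
)

```text
time: 6.45
ee_pos: [563.3, -147.4, 300.5]
tcp_rot: [-2.138, 0.001, 0.187]
force: [0.3, 1.2, -0.4]
grip_width: 42.7
```

Run:
```python
from plant import *; from h import *
s=state();print(s["qpos"],s["tcp_rot"],s["grip_width"])
M=R.from_euler("xyz",s["tcp_rot"]).as_matrix();print("phi",np.arctan2(M[:,2]@XE,-M[2,2]),toext(s["ee_pos"]))
plan(s,[(hook(.28,1.0,back=60),tilt(1.0),4),(hook(.28,1.0),tilt(1.0),5)])
```

```text
[ 0.82839845  0.79911746 -0.49901828  1.00154845 -0.50330438  1.96623531
 -1.0900817 ] [-2.13762588e+00  1.32354008e-03  1.87210079e-01] 42.68899252612875
phi 1.003967326238627 [-190.42782118   44.53576559  300.53335402]
[-0.002, 0.024, 0.371] [-0.0003, 0.0, -0.0001]
[-0.002, 0.024, 0.371] [-0.0003, 0.0, -0.0001]
[-0.002, 0.024, 0.371] [-0.0003, 0.0, -0.0001]
[-0.002, 0.023, 0.371] [-0.0003, 0.0, -0.0001]
--
[-0.0, 0.0, 0.2] [0.0, 0.0, 0.0]
[-0.0, 0.0, 0.2] [0.0, 0.0, 0.0]
[-0.0, 0.0, 0.2] [0.0, 0.0, 0.0]
[-0.0, 0.0, 0.2] [0.0, 0.0, 0.0]
[-0.0, 0.0, 0.2] [0.0, 0.0, 0.0]
--
```

Request:
arm_command(
  commands=[
    [[0,0.024,0.37],[0,0,0],0],
    [[0,0.024,0.37],[0,0,0],0],
    [[0,0.024,0.37],[0,0,0],0],
    [[0,0.024,0.37],[0,0,0],0],
    [[0,0,0],[0,0,0],0],
  ],
)

```text
time: 7.08
ee_pos: [549.1, -75.3, 247.4]
tcp_rot: [-2.14, 0.003, 0.19]
force: [-0.0, -0.6, -0.3]
grip_width: 42.6
```

Run:
```python
from plant import *; from h import *
import cv2
s=state();print(s["qpos"],s["force"])
M=R.from_euler("xyz",s["tcp_rot"]).as_matrix();print("phi",np.arctan2(M[:,2]@XE,-M[2,2]),toext(s["ee_pos"]),toext(hook(.28,1.0,back=60)))
for n in["wrist","scene"]:
    r=read_camera(n);im=r["color"][:,:,::-1]
    if n=="scene": im=cv2.resize(im[120:270,200:400],None,fx=4,fy=4,interpolation=cv2.INTER_CUBIC)
    cv2.imwrite(f"pics/{n}3.png",im);
```

```text
[ 0.81847514  0.72648967 -0.52107152  1.25758822 -0.5072038   1.77494609
 -1.0300419 ] [-0.04197117 -0.58795191 -0.30753595]
phi 1.0016161600366382 [-116.96344636   45.04422513  247.4317661 ] [-118.40378945   45.          247.75990178]
```

View pics/wrist3.png

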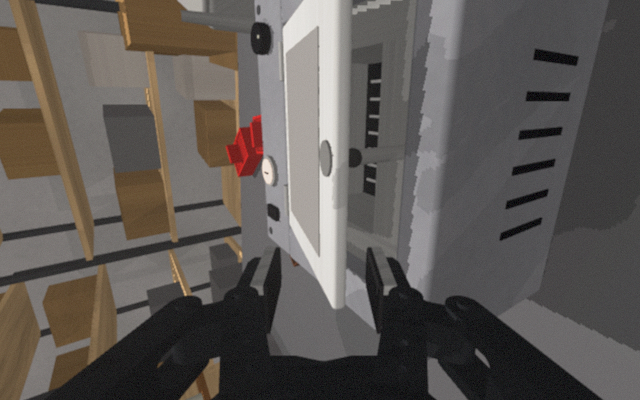

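View pics/scene3.png

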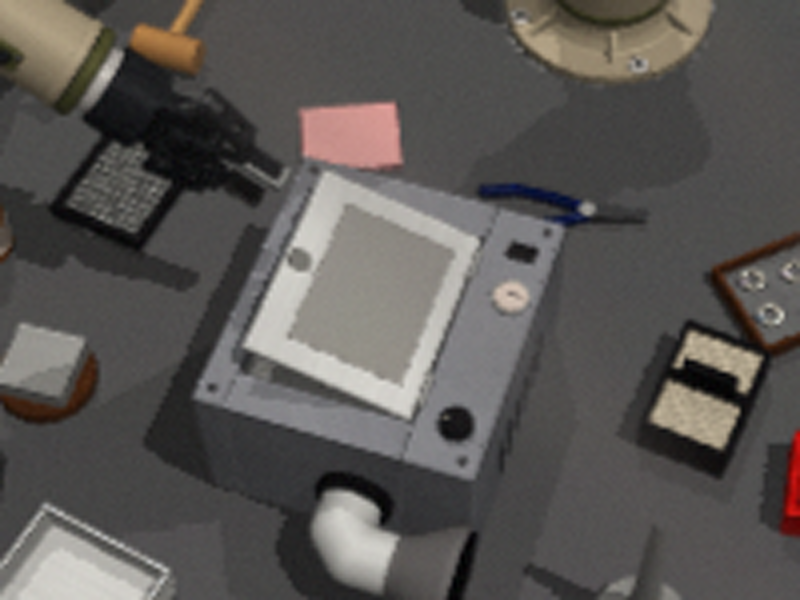

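The wrist view shows the plate's edge lined up between the two fingers, at about (335,300), with the plunger off to the side at (352,157). I go in along the fingers and check, then swing.

Request:
arm_command(
  commands=[
    [[0,0,0.25],[0,0,0],0],
    [[0,0,0.25],[0,0,0],0],
    [[0,0,0.25],[0,0,0],0],
    [[0,0,0.22],[0,0,0],0],
    [[0,0,0],[0,0,0],0],
  ],
)

```text
time: 7.8
ee_pos: [540.4, -27.3, 216.9]
tcp_rot: [-2.142, 0.001, 0.19]
force: [0.7, 0.2, 0.1]
grip_width: 42.7
```

Run:
```python
from plant import *; from h import *
s=state();print(s["qpos"],s["force"])
print(toext(s["ee_pos"]),toext(hook(.28,1.0)))
def phi(th): return max(-0.25,1.0-(th-.28)*0.85)
w=[]
for th in np.arange(.28+.1,1.85,.1):
    print(round(th,2),round(phi(th),2),hook(th,phi(th)).round(0))
    w.append((hook(th,phi(th)),tilt(phi(th)),1))
plan(s,w)
```

```text
[ 0.80037828  0.69433149 -0.53859376  1.391787   -0.52119869  1.65712648
 -1.00475152] [0.67787592 0.18691198 0.07187319]
[-68.17662144  44.66980081 216.92363895] [-67.91553036  45.         215.34176343]
0.38 0.92 [539. -23. 229.]
0.48 0.83 [538. -18. 241.]
0.58 0.75 [537. -11. 253.]
0.68 0.66 [535.  -3. 265.]
0.78 0.58 [534.   6. 275.]
0.88 0.49 [532.  16. 285.]
0.98 0.41 [530.  27. 293.]
1.08 0.32 [527.  39. 300.]
1.18 0.24 [525.  51. 306.]
1.28 0.15 [523.  64. 311.]
1.38 0.07 [520.  77. 314.]
1.48 -0.02 [518.  91. 316.]
1.58 -0.1 [515. 105. 317.]
1.68 -0.19 [512. 118. 316.]
1.78 -0.25 [510. 132. 314.]
[-0.006, -0.203, -0.042] [-0.0271, 0.0006, 0.0001]
--
[0.0, -0.224, -0.056] [-0.0271, -0.0, -0.0]
--
[-0.0, -0.225, -0.052] [-0.0271, 0.0, -0.0]
--
[-0.0, -0.226, -0.048] [-0.0271, -0.0, 0.0]
--
[0.0, -0.227, -0.044] [-0.0271, 0.0, -0.0]
--
[0.0, -0.228, -0.041] [-0.0271, -0.0, 0.0]
--
[-0.0, -0.229, -0.037] [-0.0271, 0.0, -0.0]
--
[0.0, -0.23, -0.033] [-0.0271, -0.0, 0.0]
--
[0.0, -0.231, -0.029] [-0.0271, -0.0, -0.0]
--
[-0.0, -0.231, -0.025] [-0.0271, -0.0, -0.0]
--
[0.0, -0.232, -0.021] [-0.0271, 0.0, 0.0]
--
[0.0, -0.232, -0.017] [-0.0271, 0.0, -0.0]
--
[-0.0, -0.233, -0.013] [-0.0271, -0.0, -0.0]
--
[0.0, -0.233, -0.009] [-0.0271, 0.0, 0.0]
--
[-0.0, -0.243, -0.011] [-0.0191, 0.0, -0.0]
--
```

Request:
arm_command(
  commands=[
    [[0,-0.2,-0.04],[-0.027,0,0],0],
    [[0,-0.224,-0.056],[-0.027,0,0],0],
    [[0,-0.225,-0.052],[-0.027,0,0],0],
    [[0,-0.226,-0.048],[-0.027,0,0],0],
    [[0,-0.227,-0.044],[-0.027,0,0],0],
    [[0,-0.228,-0.04],[-0.027,0,0],0],
    [[0,-0.229,-0.037],[-0.027,0,0],0],
  ],
)

```text
time: 8.68
ee_pos: [531.0, 24.9, 294.0]
tcp_rot: [-2.74, -0.001, 0.186]
force: [0.6, -0.8, -0.5]
grip_width: 43.0
```

Run:
```python
from plant import *; from h import *
import cv2
s=state();print(s["qpos"],s["force"])
print(toext(s["ee_pos"]),toext(hook(.98,.41)))
for n in["wrist","scene"]:
    r=read_camera(n);im=r["color"][:,:,::-1]
    if n=="scene": im=cv2.resize(im[120:270,200:400],None,fx=4,fy=4,interpolation=cv2.INTER_CUBIC)
    cv2.imwrite(f"pics/{n}4.png",im);
```

```text
[ 0.57336612  0.29151019 -0.5428845   1.45407179 -0.24198386  1.53002441
 -1.32038046] [ 0.63366048 -0.83752789 -0.54155338]
[-15.09326324  44.09299059 293.99925545] [-12.90236363  45.         293.11183563]
```

View pics/scene4.png

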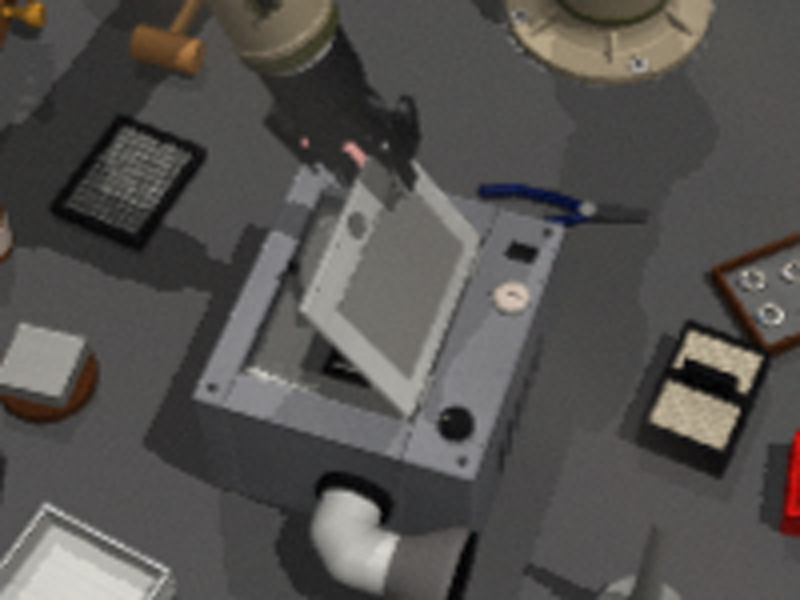

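View pics/wrist4.png

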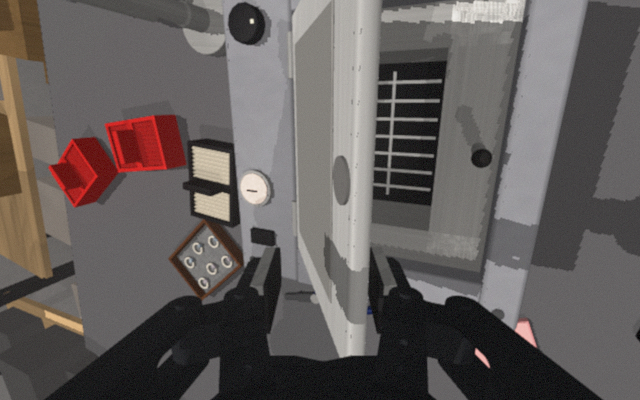

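Working: the plate is standing up between the fingers, which sit at (265,290) and (380,290), and the well grille is visible at (410,130). I carry on along the arc.

Request:
arm_command(
  commands=[
    [[0,-0.23,-0.033],[-0.027,0,0],0],
    [[0,-0.231,-0.029],[-0.027,0,0],0],
    [[0,-0.231,-0.025],[-0.027,0,0],0],
    [[0,-0.232,-0.021],[-0.027,0,0],0],
    [[0,-0.232,-0.017],[-0.027,0,0],0],
    [[0,-0.233,-0.013],[-0.027,0,0],0],
    [[0,-0.233,-0.01],[-0.027,0,0],0],
    [[0,-0.24,-0.01],[-0.019,0,0],0],
    [[0,0,0],[0,0,0],0],
  ],
)

```text
time: 9.9
ee_pos: [509.9, 132.4, 312.4]
tcp_rot: [2.895, 0.004, 0.192]
force: [-0.3, -0.5, -0.9]
grip_width: 42.6
```

Run:
```python
from plant import *; from h import *
import cv2
s=state();print(s["qpos"],s["force"])
print(toext(s["ee_pos"]),toext(hook(1.78,-.25)))
for n in["wrist","scene"]:
    r=read_camera(n);im=r["color"][:,:,::-1]
    if n=="scene": im=cv2.resize(im[120:270,200:400],None,fx=4,fy=4,interpolation=cv2.INTER_CUBIC)
    cv2.imwrite(f"pics/{n}5.png",im);
```

```text
[ 0.07131087  0.23458863 -0.66365994  1.45524684  0.36950389  1.60064934
 -1.97236656] [-0.33338376 -0.50076262 -0.90851299]
[ 94.4112005   44.76671337 312.40720553] [ 94.53779341  45.         313.56113444]
```

View pics/scene5.png

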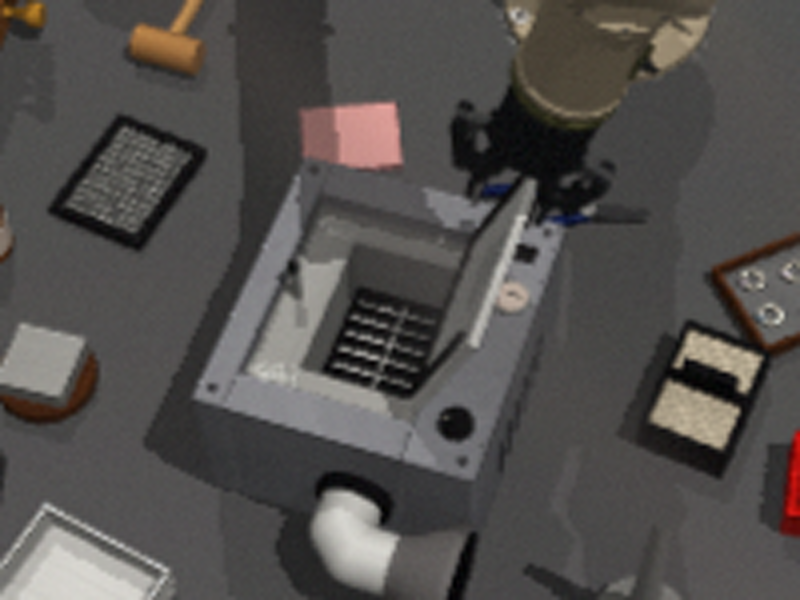

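View pics/wrist5.png

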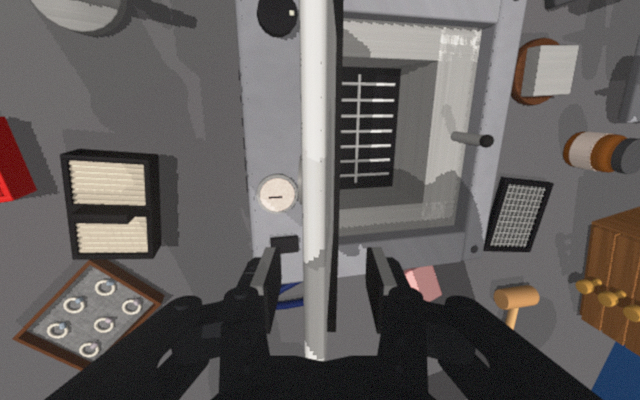

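Run:
```python
from plant import *; from h import *
s=state()
plan(s,[(hook(t,-p,g=8),tilt(-p),1) for t,p in [(1.88,.33),(1.98,.41),(2.08,.49)]]+[(hook(2.08,-.49,g=10,back=70),tilt(-.49),4)])
```

```text
[-0.013, -0.248, -0.017] [-0.0265, 0.0008, -0.0002]
--
[0.0, -0.237, 0.007] [-0.0255, 0.0, 0.0]
--
[-0.0, -0.237, 0.013] [-0.0255, -0.0, 0.0]
--
[0.0, 0.008, -0.292] [0.0, 0.0, 0.0]
[0.0, 0.008, -0.292] [0.0, 0.0, 0.0]
[0.0, 0.008, -0.292] [0.0, 0.0, 0.0]
[0.0, 0.008, -0.292] [0.0, 0.0, 0.0]
--
```

Request:
arm_command(
  commands=[
    [[0,-0.245,-0.015],[-0.026,0,0],0],
    [[0,-0.237,0.007],[-0.026,0,0],0],
    [[0,-0.237,0.013],[-0.026,0,0],0],
    [[0,0,0],[0,0,0],0],
    [[0,0,-0.35],[0,0,0],0],
    [[0,0,-0.45],[0,0,0],0],
    [[0,0,-0.5],[0,0,0],0],
    [[0,0,0],[0,0,0],0],
  ],
)

```text
time: 11.0
ee_pos: [497.1, 206.3, 370.5]
tcp_rot: [2.652, -0.003, 0.186]
force: [0.5, -0.6, 0.4]
grip_width: 42.6
```

Run:
```python
from plant import *; from h import *
import cv2
s=state();print(s["qpos"],s["force"])
print(s["ee_pos"],toext(s["ee_pos"]))
for n in["wrist","scene","top"]:
    r=read_camera(n);im=r["color"][:,:,::-1]
    np.savez(f"{n}6.npz",K=r["K"],T=r["world_from_camera"])
    cv2.imwrite(f"pics/{n}6raw.png",im)
    if n=="scene": im=cv2.resize(im[120:270,200:400],None,fx=4,fy=4,interpolation=cv2.INTER_CUBIC)
    cv2.imwrite(f"pics/{n}6.png",im);
```

```text
[-0.24167669  0.37108619 -0.6913563   1.24799045  0.62444178  1.90720622
 -2.20396561] [ 0.51467284 -0.60339365  0.39225587]
[497.08966773 206.34878419 370.47786352] [169.46555942  43.50470293 370.47786352]
```

View pics/scene6.png

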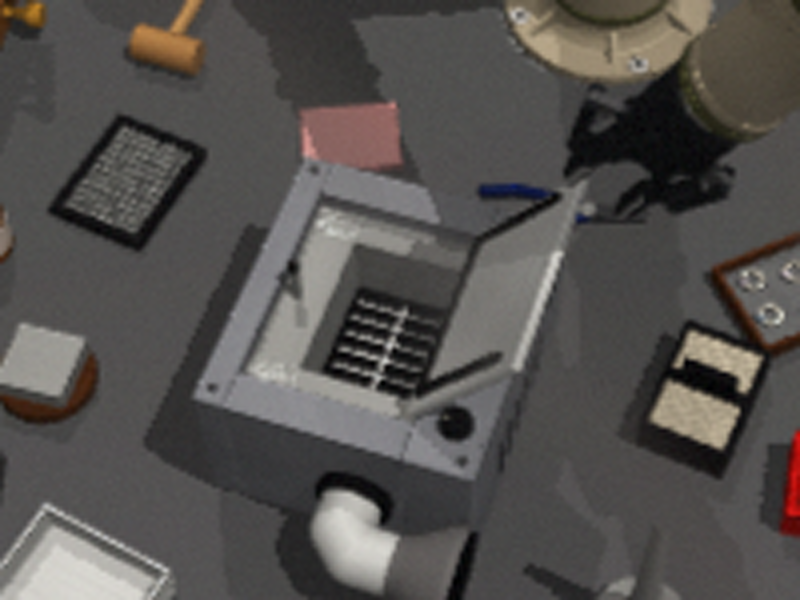

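View pics/wrist6.png

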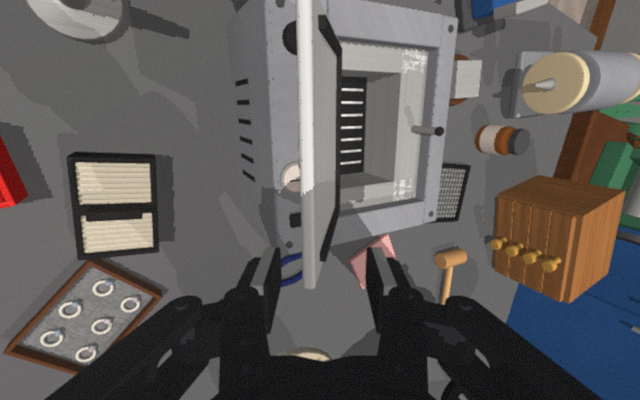

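View pics/top6.png

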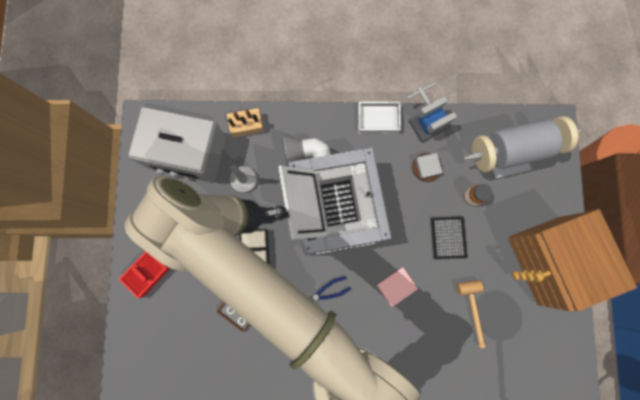

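The hatch leans back on its stop and the well and grille are clear. I now straighten the tool and move over the cartridge, turning 90° so that the jaws close across the fin.

Run:
```python
from plant import *; from h import *
s=state()
def down(yaw): return R.from_euler("xyz",[np.pi,0,yaw]).as_matrix()
plan(s,[([475,250,380],tilt(-.3),2),([426,314,250],down(1.659),10)])
T6=np.load("scene6.npz")
for th in (2.0,2.1,2.2):
    q=[ext(62,y,180)+160*(-np.cos(th)*XE+np.sin(th)*ZE) for y in(-100,100)]
    print(th,((proj(q,T6["K"],T6["T"])-[200,120])*4).round(0).tolist())
```

```text
[-0.11, -0.305, -0.279] [0.0308, 0.0003, -0.0004]
[-0.109, -0.331, -0.248] [0.0308, 0.0003, -0.0004]
--
[-0.06, -0.179, 0.172] [0.0078, 0.007, -0.0464]
[-0.038, -0.182, 0.175] [0.0078, 0.007, -0.0464]
[-0.015, -0.181, 0.179] [0.0078, 0.007, -0.0464]
[0.007, -0.177, 0.183] [0.0078, 0.007, -0.0464]
[0.028, -0.17, 0.188] [0.0078, 0.007, -0.0464]
[0.048, -0.16, 0.192] [0.0078, 0.007, -0.0464]
[0.066, -0.147, 0.197] [0.0078, 0.007, -0.0464]
[0.082, -0.131, 0.203] [0.0078, 0.007, -0.0464]
[0.096, -0.113, 0.207] [0.0078, 0.007, -0.0464]
[0.106, -0.093, 0.212] [0.0078, 0.007, -0.0464]
--
2.0 [[490.0, 354.0], [562.0, 161.0]]
2.1 [[507.0, 363.0], [578.0, 170.0]]
2.2 [[522.0, 374.0], [592.0, 180.0]]
```

The predicted hatch corners for 2.2 rad, (522,374) and (592,180), match the scene crop, so the hatch is on its stop.

Request:
arm_command(
  commands=[
    [[-0.11,-0.3,-0.28],[0.031,0,0],0],
    [[-0.11,-0.33,-0.25],[0.031,0,0],0],
  ],
)

```text
time: 11.4
ee_pos: [474.3, 251.0, 380.0]
tcp_rot: [2.846, 0.002, 0.186]
force: [0.5, -1.0, -1.2]
grip_width: 42.8
```

Request:
arm_command(
  commands=[
    [[-0.06,-0.18,0.17],[0.008,0.007,-0.046],-1],
    [[-0.04,-0.18,0.175],[0.008,0.007,-0.046],-1],
    [[-0.015,-0.18,0.18],[0.008,0.007,-0.046],-1],
    [[0.007,-0.177,0.183],[0.008,0.007,-0.046],-1],
    [[0.028,-0.17,0.188],[0.008,0.007,-0.046],-1],
    [[0.048,-0.16,0.19],[0.008,0.007,-0.046],-1],
    [[0.066,-0.147,0.197],[0.008,0.007,-0.046],-1],
    [[0.08,-0.13,0.2],[0.008,0.007,-0.046],-1],
    [[0.096,-0.113,0.2],[0.008,0.007,-0.046],-1],
    [[0.106,-0.093,0.2],[0.008,0.007,-0.046],-1],
  ],
)

```text
time: 12.65
ee_pos: [425.6, 314.7, 251.5]
tcp_rot: [-3.136, -0.006, 1.647]
force: [0.2, -0.3, 1.3]
grip_width: 85.4
```

Run:
```python
from plant import *; from h import *
import cv2
s=state();print(s["qpos"],s["ee_pos"],s["tcp_rot"])
r=read_camera("wrist");cv2.imwrite("pics/wrist7.png",r["color"][:,:,::-1]);np.savez("wrist7.npz",K=r["K"],T=r["world_from_camera"])
```

```text
[ 0.12713763  0.30593821 -1.00602315  1.56539441  0.2522239   1.41284402
 -0.82106432] [425.63441261 314.70798327 251.49804331] [-3.13646011 -0.00649621  1.64716666]
```

View pics/wrist7.png

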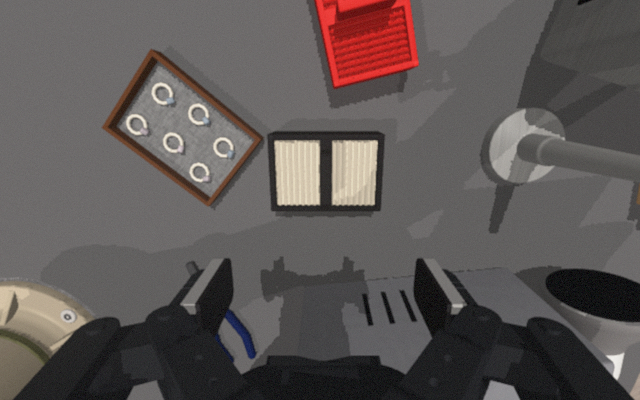

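Run:
```python
import cv2
t=cv2.imread("pics/wrist7.png")
cv2.imwrite("pics/c7.png",cv2.resize(t[120:225,255:400],None,fx=5.5,fy=5.5,interpolation=cv2.INTER_CUBIC))
```

```text
(no output)
```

View pics/c7.png

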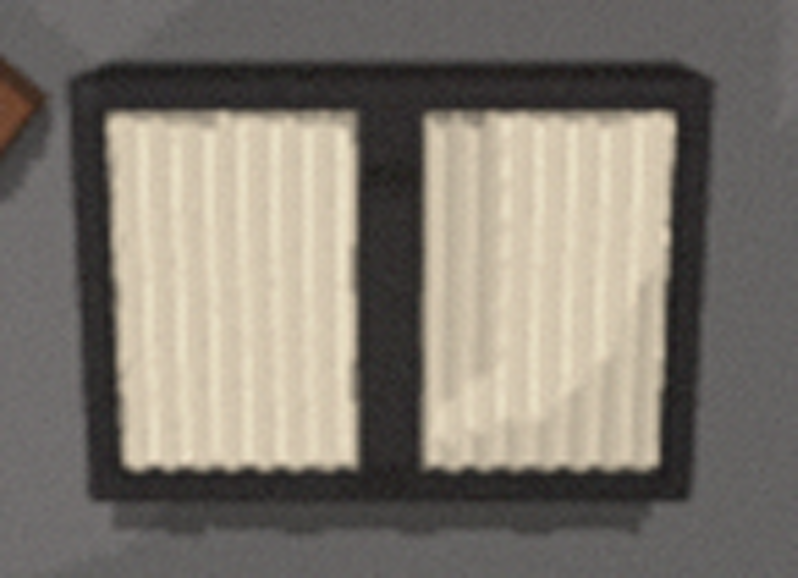

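Run:
```python
from plant import *; from h import *
d=np.load("wrist7.npz")
q=unproj(np.array([[73,82],[714,82],[690,497],[90,497]])/5.5+[255,120],45,d["K"],d["T"])
print(q.round(1),q.mean(0),np.linalg.norm(np.roll(q,-1,0)-q,axis=1))
e=q[1]-q[0]+q[2]-q[3];yaw=np.arctan2(e[1],e[0]);print("yaw",yaw)
f=unproj(np.array([[391,90],[391,485]])/5.5+[255,120],45,d["K"],d["T"]);print(f)
# fin top in middle z=75
print(unproj(np.array([[391,300]])/5.5+[255,120],75,d["K"],d["T"]))
s=state();c=q.mean(0)
def down(y): return R.from_euler("xyz",[np.pi,0,y]).as_matrix()
plan(s,[([c[0],c[1],110],down(yaw+np.pi/2),4),([c[0],c[1],52],down(yaw+np.pi/2),4)])
```

```text
[[361.  356.4  45. ]
 [488.7 366.2  45. ]
 [495.3 279.1  45. ]
 [366.9 269.   45. ]] [427.98591835 317.69162091  45.        ] [128.0677869   87.35557167 128.84826905  87.56680003]
yaw 0.07754901329843994
[[424.58965885 359.71363676  45.        ]
 [431.15894392 276.79784278  45.        ]]
[[427.37611946 323.42266298  75.        ]]
[0.009, 0.018, 0.582] [-0.0007, -0.0005, 0.0004]
[0.01, 0.017, 0.582] [-0.0007, -0.0005, 0.0004]
[0.011, 0.015, 0.582] [-0.0007, -0.0005, 0.0004]
[0.012, 0.014, 0.582] [-0.0007, -0.0005, 0.0004]
--
[-0.0, -0.0, 0.242] [0.0, 0.0, 0.0]
[-0.0, -0.0, 0.242] [0.0, 0.0, 0.0]
[-0.0, -0.0, 0.242] [0.0, 0.0, 0.0]
[-0.0, -0.0, 0.242] [0.0, 0.0, 0.0]
--
```

The wrist measurement gives centre (428,317), sides 128 × 87.5 and yaw 0.078, against (426,314) from the top camera, so they agree. I go down over the fin.

Request:
arm_command(
  commands=[
    [[0.008,0.015,0.58],[0,0,0],-1],
    [[0.008,0.015,0.58],[0,0,0],-1],
    [[0.008,0.012,0.58],[0,0,0],-1],
    [[0.008,0.012,0.58],[0,0,0],-1],
    [[0,0,0.24],[0,0,0],-1],
    [[0,0,0.24],[0,0,0],-1],
    [[0,0,0.24],[0,0,0],-1],
    [[0,0,0.24],[0,0,0],-1],
    [[0,0,0],[0,0,0],-1],
  ],
)

```text
time: 13.82
ee_pos: [427.1, 319.1, 54.9]
tcp_rot: [-3.136, -0.006, 1.645]
force: [0.1, 0.8, -0.3]
grip_width: 85.6
```

Run:
```python
from plant import *; from h import *
import cv2
s=state();print(s["ee_pos"],s["tcp_rot"],s["force"])
r=read_camera("wrist");cv2.imwrite("pics/wrist8.png",r["color"][:,:,::-1])
```

```text
[427.13119989 319.12856713  54.91966306] [-3.1363738  -0.00577221  1.64490064] [ 0.0939462   0.76323957 -0.31477757]
```

View pics/wrist8.png

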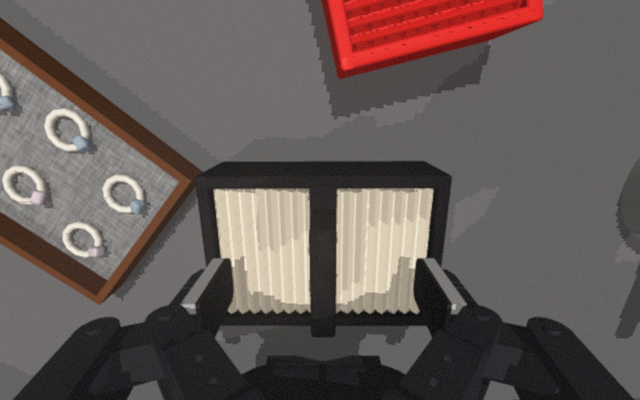

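The fin at (322,230) sits centred between the open fingers (205 and 455). Lower 5 mm and close.

Request:
arm_command(
  commands=[
    [[-0.03,0,0.08],[-0.001,0,0],-1],
    [[0,0,0],[0,0,0],1],
    [[0,0,0],[0,0,0],1],
    [[0,0,0],[0,0,0],1],
    [[0,0,0],[0,0,0],1],
    [[0,0,0],[0,0,0],1],
    [[0,0,0],[0,0,0],1],
    [[0,0,0],[0,0,0],1],
  ],
)

```text
time: 14.88
ee_pos: [427.9, 318.0, 51.4]
tcp_rot: [-3.141, -0.007, 1.645]
force: [-0.3, -0.6, 5.1]
grip_width: 10.8
```

Request:
arm_command(
  commands=[
    [[0,0,-0.1],[0,0,0],1],
    [[0,0,-0.2],[0,0,0],1],
    [[0,0,-0.3],[0,0,0],1],
    [[0,0,0],[0,0,0],1],
    [[0,0,0],[0,0,0],1],
  ],
)

```text
time: 15.5
ee_pos: [427.9, 317.3, 87.2]
tcp_rot: [-3.141, -0.006, 1.645]
force: [-0.2, -0.5, -2.8]
grip_width: 10.7
```

Run:
```python
from plant import *; from h import *
import cv2
s=state();print(s["ee_pos"],s["tcp_rot"],s["force"],s["ft_torque"],s["grip_width"],s["qpos"])
r=read_camera("wrist");cv2.imwrite("pics/wrist9.png",r["color"][:,:,::-1])
r=read_camera("top");im=r["color"][:,:,::-1];cv2.imwrite("pics/top9.png",cv2.resize(im[130:280,200:420],None,fx=3.6,fy=3.6,interpolation=cv2.INTER_CUBIC));np.savez("top9.npz",K=r["K"],T=r["world_from_camera"])
```

```text
[427.91156971 317.34273353  87.17999244] [-3.14146487 -0.00636183  1.64461179] [-0.15291055 -0.50239608 -2.78285752] [-0.01418982 -0.01031057  0.0592781 ] 10.712698929932074 [ 0.04486692  0.46443019 -0.92502374  1.78136982  0.40796444  1.09840214
 -0.94436817]
```

View pics/wrist9.png

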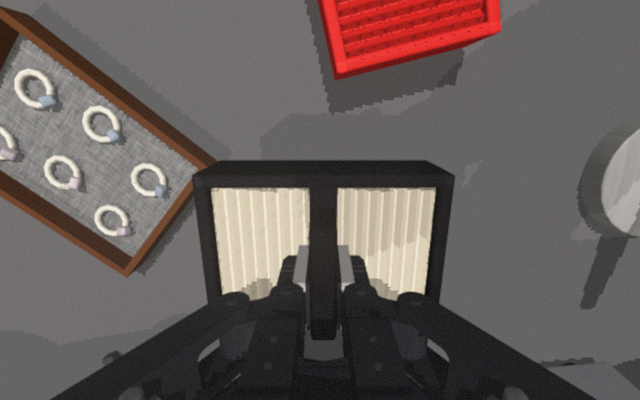

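View pics/top9.png

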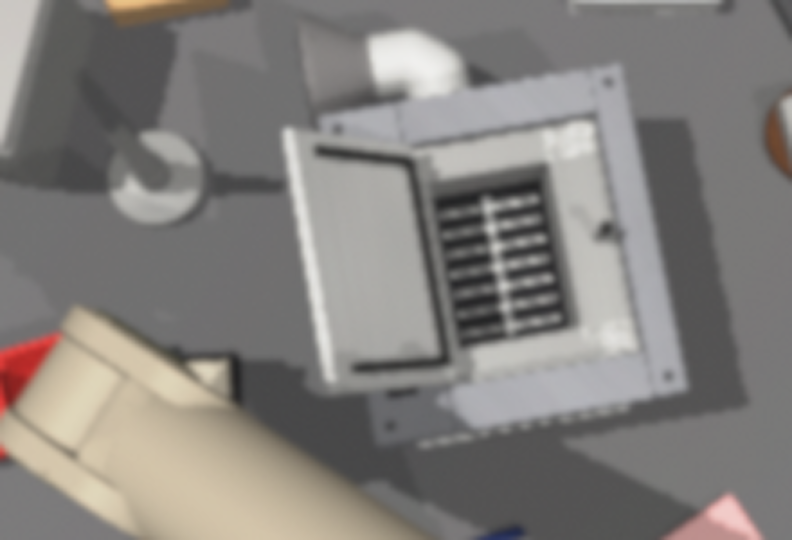

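Run:
```python
import cv2
t=cv2.imread("pics/top6raw.png");s=cv2.imread("pics/scene6raw.png")
cv2.imwrite("pics/c9.png",cv2.resize(t[160:240,305:385],None,fx=7.5,fy=7.5,interpolation=cv2.INTER_CUBIC))
cv2.imwrite("pics/c9s.png",cv2.resize(s[160:230,255:330],None,fx=8,fy=8,interpolation=cv2.INTER_CUBIC))
```

```text
(no output)
```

View pics/c9.png

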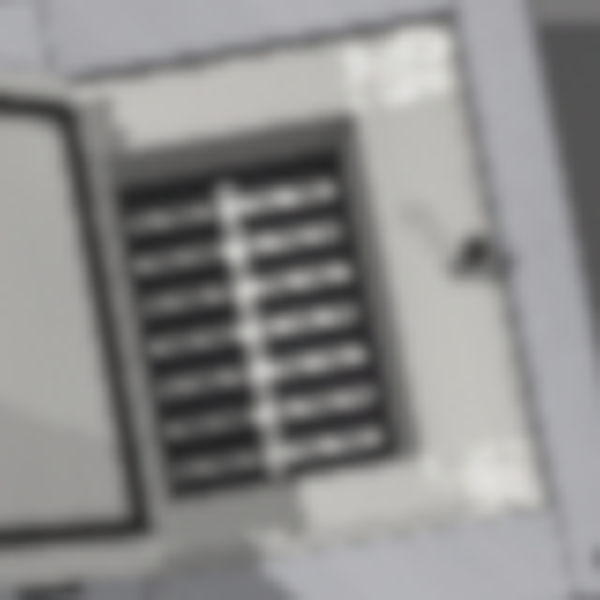

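View pics/c9s.png

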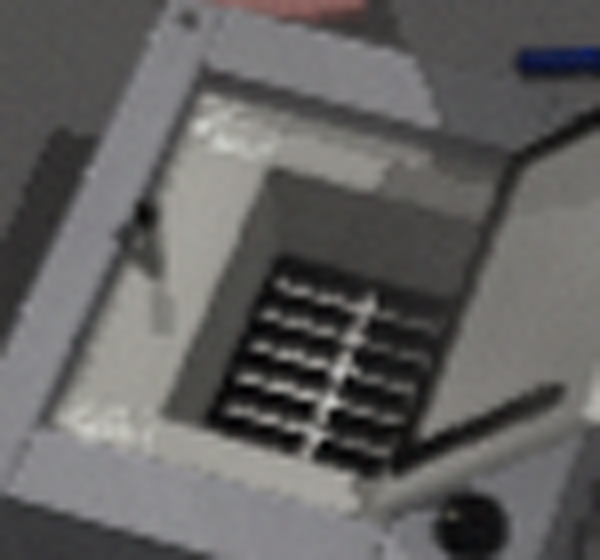

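Run:
```python
from h import *
t=np.load("top6.npz");s=np.load("scene6.npz")
ft=lambda a,z:np.array([toext(v) for v in unproj(np.array(a)/7.5+[305,160],z,t["K"],t["T"])]).round(1)
fs=lambda a,z:np.array([toext(v) for v in unproj(np.array(a)/8+[255,160],z,s["K"],s["T"])]).round(1)
print("top rim z160",ft([[353,118],[418,458],[125,152],[165,498]],160).tolist())
print("top bar z85",ft([[225,185],[275,470]],85).tolist(),"floor right",ft([[340,150],[400,455]],85).tolist(), "opening edge 180",ft([[452,15],[548,505]],180).tolist())
print("scene rim z160",fs([[268,165],[163,413]],160).tolist())
print("scene bar",fs([[370,297],[308,458]],85).tolist(),"floor corner R-near",fs([[285,255]],85).tolist(),"open",fs([[205,72],[50,428]],180).tolist())
```

```text
top rim z160 [[-54.9, -67.6, 160.0], [-54.1, 72.8, 160.0], [38.6, -70.2, 160.0], [48.1, 70.7, 160.0]]
top bar z85 [[-5.1, -63.0, 85.0], [-3.4, 61.3, 85.0]] floor right [[-56.6, -69.3, 85.0], [-56.7, 64.4, 85.0]] opening edge 180 [[-99.3, -98.1, 180.0], [-98.1, 101.6, 180.0]]
scene rim z160 [[-56.3, 70.5, 160.0], [-54.8, -70.3, 160.0]]
scene bar [[-4.7, 60.8, 85.0], [-2.9, -32.5, 85.0]] floor corner R-near [[-51.7, 70.7, 85.0]] open [[-96.6, 98.1, 180.0], [-93.5, -103.5, 180.0]]
```

Run:
```python
from plant import *; from h import *
r=read_camera("wrist");s=state();K,T=r["K"],r["world_from_camera"]
q=unproj([[194,183],[454,180]],81,K,T);print(q,np.linalg.norm(q[1]-q[0]))
e=q[1]-q[0];yaw=np.arctan2(e[1],e[0]);n=np.array([e[1],-e[0],0])/np.linalg.norm(e)
print("yaw",yaw,"centre",q.mean(0)+45*n, s["ee_pos"])
tgt=ext(-4,0.5,0);print("well",tgt)
def down(y): return R.from_euler("xyz",[np.pi,0,y]).as_matrix()
y0=s["tcp_rot"][2]
a=[tgt[0],tgt[1]]
plan(s,[([428,317,400],down(y0),8),([*a,400],down(A+np.pi/2),9)])
```

```text
[[361.92135817 353.1901574   81.        ]
 [488.42020667 364.11397447  81.        ]] 126.96963593972394
yaw 0.08614137094976826 centre [429.04235191 313.81892028  81.        ] [427.54459165 317.23409714  86.61877517]
well [571.75638805  43.97703279   0.        ]
[0.003, 0.0, -0.653] [-0.0001, -0.0002, 0.0]
[0.003, 0.0, -0.653] [-0.0001, -0.0002, 0.0]
[0.002, 0.0, -0.653] [-0.0001, -0.0002, 0.0]
[0.002, 0.0, -0.653] [-0.0001, -0.0002, 0.0]
[0.001, 0.0, -0.653] [-0.0001, -0.0002, 0.0]
[0.001, 0.001, -0.653] [-0.0001, -0.0002, 0.0]
[0.0, 0.001, -0.653] [-0.0001, -0.0002, 0.0]
[-0.0, 0.001, -0.653] [-0.0001, -0.0002, 0.0]
--
[-0.524, 0.228, 0.0] [0.0, 0.0, -0.004]
[-0.527, 0.221, 0.0] [0.0, 0.0, -0.004]
[-0.53, 0.215, 0.0] [0.0, 0.0, -0.004]
[-0.532, 0.208, 0.0] [0.0, 0.0, -0.004]
[-0.535, 0.201, 0.0] [0.0, 0.0, -0.004]
[-0.537, 0.194, 0.0] [0.0, 0.0, -0.004]
[-0.54, 0.188, 0.0] [0.0, 0.0, -0.004]
[-0.542, 0.181, 0.0] [0.0, 0.0, -0.004]
[-0.544, 0.174, 0.0] [0.0, 0.0, -0.004]
--
```

Request:
arm_command(
  commands=[
    [[0,0,-0.4],[0,0,0],1],
    [[0,0,-0.65],[0,0,0],1],
    [[0,0,-0.65],[0,0,0],1],
    [[0,0,-0.65],[0,0,0],1],
    [[0,0,-0.65],[0,0,0],1],
    [[0,0,-0.65],[0,0,0],1],
    [[0,0,-0.65],[0,0,0],1],
    [[0,0,-0.65],[0,0,0],1],
    [[0,0,-0.4],[0,0,0],1],
    [[0,0,0],[0,0,0],1],
  ],
)

```text
time: 16.9
ee_pos: [428.3, 316.2, 409.1]
tcp_rot: [3.14, -0.008, 1.645]
force: [-0.5, 0.8, -3.1]
grip_width: 11.0
```

Request:
arm_command(
  commands=[
    [[-0.32,0.14,0],[0,0,-0.004],1],
    [[-0.52,0.22,0],[0,0,-0.004],1],
    [[-0.53,0.21,0],[0,0,-0.004],1],
    [[-0.53,0.21,0],[0,0,-0.004],1],
    [[-0.53,0.2,0],[0,0,-0.004],1],
    [[-0.53,0.2,0],[0,0,-0.004],1],
    [[-0.54,0.19,0],[0,0,-0.004],1],
    [[-0.54,0.18,0],[0,0,-0.004],1],
    [[-0.54,0.17,0],[0,0,-0.004],1],
    [[-0.2,0.07,0],[0,0,0],1],
  ],
)

```text
time: 18.15
ee_pos: [572.2, 41.9, 403.7]
tcp_rot: [-3.138, -0.006, 1.755]
force: [-0.6, -0.1, -3.2]
grip_width: 10.8
```

Run:
```python
from plant import *; from h import *
import cv2
s=state();print(s["ee_pos"],s["tcp_rot"],s["force"],s["grip_width"],toext(s["ee_pos"]),s["qpos"])
r=read_camera("wrist");cv2.imwrite("pics/wrist10.png",r["color"][:,:,::-1]);K,T=r["K"],r["world_from_camera"];np.savez("wrist10.npz",K=K,T=T)
def down(y): return R.from_euler("xyz",[np.pi,0,y]).as_matrix()
plan(s,[(ext(-2.5,.5,260),down(A+np.pi/2-.005),4)])
```

```text
[572.24328721  41.93398522 403.68325897] [-3.13848603 -0.0064839   1.75461804] [-0.56968275 -0.13673742 -3.21703634] 10.78552617591277 [-6.09804783e+00  4.03514377e-01  4.03683259e+02] [ 0.48335955  0.37956455 -0.9118976   1.1211091   0.29659301  1.77371762
 -0.14766423]
[0.011, 0.001, 0.599] [-0.0002, -0.0005, 0.0001]
[0.012, 0.001, 0.599] [-0.0002, -0.0005, 0.0001]
[0.013, 0.0, 0.599] [-0.0002, -0.0005, 0.0001]
[0.014, -0.0, 0.599] [-0.0002, -0.0005, 0.0001]
--
```

View pics/wrist10.png

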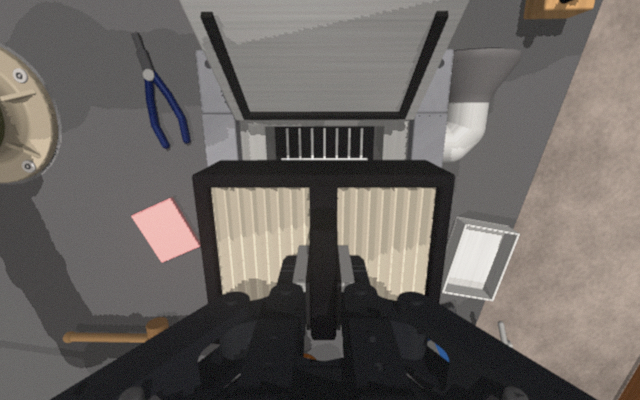

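The wrist view shows the cartridge held level (frame 195–453) in line with the well floor (276–374, mid 325). I go down to just above the opening.

Request:
arm_command(
  commands=[
    [[0.012,0,0.6],[0,-0.002,0],1],
    [[0.013,0,0.6],[0,0,0],1],
    [[0.013,0,0.6],[0,0,0],1],
    [[0.013,0,0.6],[0,0,0],1],
    [[0,0,0],[0,0,0],1],
  ],
)

```text
time: 18.82
ee_pos: [568.7, 48.6, 259.2]
tcp_rot: [-3.136, -0.001, 1.76]
force: [-0.2, -0.9, -2.1]
grip_width: 11.0
```

Run:
```python
from plant import *; from h import *
import cv2
s=state();print(s["ee_pos"],s["tcp_rot"],s["force"],s["grip_width"],toext(s["ee_pos"]))
r=read_camera("wrist");cv2.imwrite("pics/wrist11.png",r["color"][:,:,::-1]);K,T=r["K"],r["world_from_camera"];np.savez("wrist11.npz",K=K,T=T)
r=read_camera("scene");im=r["color"][:,:,::-1];cv2.imwrite("pics/scene11.png",cv2.resize(im[130:250,230:350],None,fx=5,fy=5,interpolation=cv2.INTER_CUBIC))
```

```text
[568.72812771  48.58068075 259.1827833 ] [-3.13575268e+00 -1.00613762e-03  1.75957461e+00] [-0.16267556 -0.90800956 -2.12941824] 11.046940256783136 [  1.08849686   2.61450582 259.1827833 ]
```

View pics/wrist11.png

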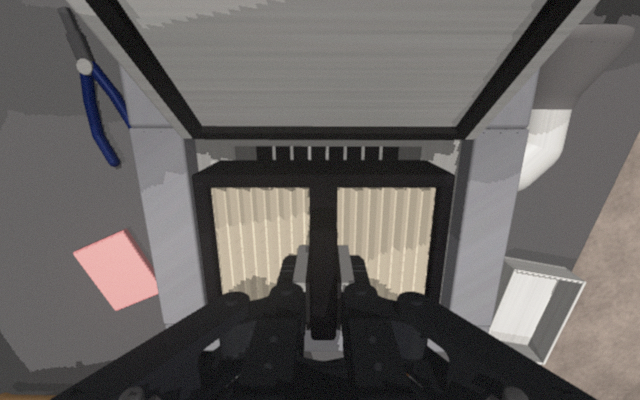

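View pics/scene11.png

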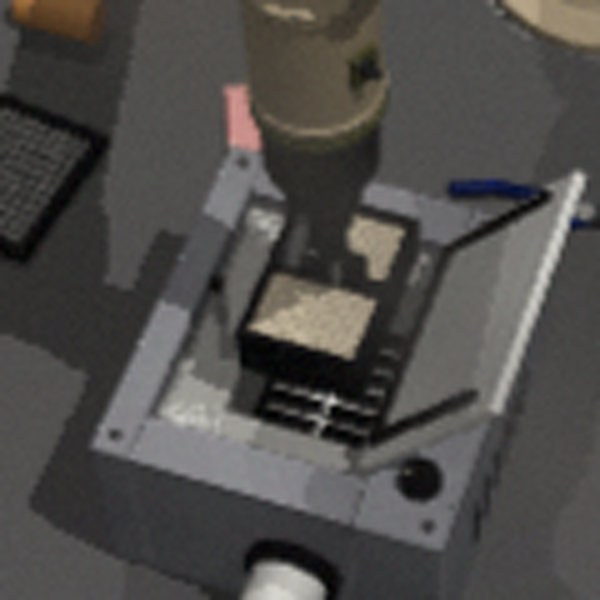

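Request:
arm_command(
  commands=[
    [[-0.055,0.03,0.2],[-0.001,0,0],1],
    [[0,0,0.25],[0,0,0],1],
    [[0,0,0.25],[0,0,0],1],
    [[0,0,0],[0,0,0],1],
    [[0,0,0],[0,0,0],1],
  ],
)

```text
time: 19.55
ee_pos: [573.6, 45.3, 220.4]
tcp_rot: [3.138, -0.001, 1.758]
force: [0.3, 1.0, -2.5]
grip_width: 11.0
```

Run:
```python
from plant import *; from h import *
import cv2
s=state();print(s["ee_pos"],s["tcp_rot"],s["force"],s["grip_width"],toext(s["ee_pos"]))
r=read_camera("wrist");cv2.imwrite("pics/wrist12.png",r["color"][:,:,::-1]);K,T=r["K"],r["world_from_camera"];np.savez("wrist12.npz",K=K,T=T)
s=state();print(toext(s["ee_pos"]))
```

```text
[573.60253563  45.31895895 220.38486059] [ 3.13808403e+00 -5.01271218e-04  1.75810742e+00] [ 0.25767943  1.02353625 -2.54322442] 10.950424566666639 [ -3.02675344  -1.56441708 220.38486059]
[ -3.01392704  -1.72468734 220.66572874]
```

View pics/wrist12.png

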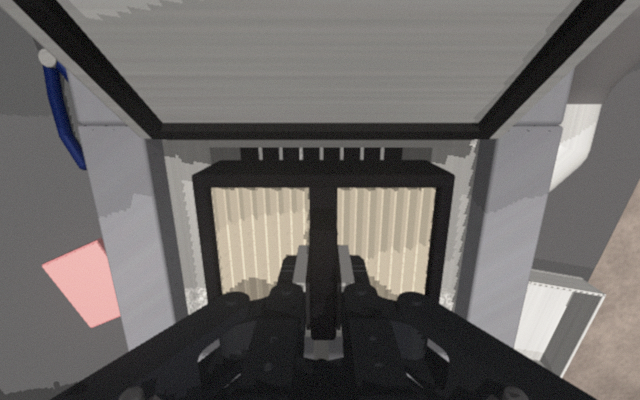

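Alignment is good: the opening's middle is at about column 321 and the cartridge's at 324. I correct 2 mm and continue slowly.

Request:
arm_command(
  commands=[
    [[0,-0.035,0.1],[0.001,0,0],1],
    [[0,0,0.15],[0,0,0],1],
    [[0,0,0.15],[0,0,0],1],
    [[0,0,0.15],[0,0,0],1],
    [[0,0,0],[0,0,0],1],
  ],
)

```text
time: 20.23
ee_pos: [570.9, 44.6, 186.1]
tcp_rot: [-3.14, -0.001, 1.758]
force: [-0.1, -0.5, -2.6]
grip_width: 11.0
```

Run:
```python
from plant import *; from h import *
import cv2
s=state();print(s["ee_pos"],s["tcp_rot"],s["force"],s["grip_width"],toext(s["ee_pos"]))
r=read_camera("wrist");cv2.imwrite("pics/wrist13.png",r["color"][:,:,::-1])
```

```text
[570.92256617  44.60775315 186.08491482] [-3.14002571e+00 -6.12877663e-04  1.75799137e+00] [-0.09688649 -0.50024127 -2.55303633] 10.969127256592792 [ -3.22455621   1.20125175 186.08491482]
```

View pics/wrist13.png

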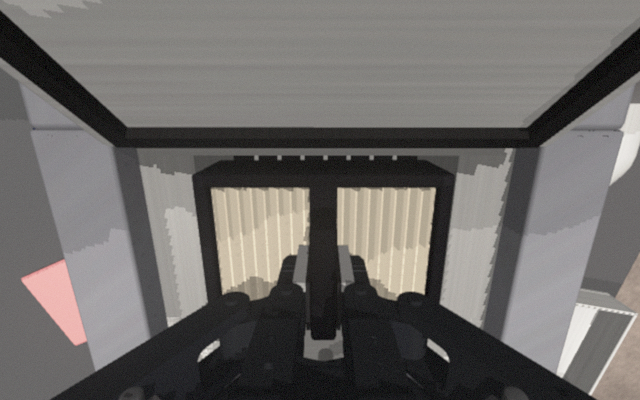

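The cartridge is inside the well without contact force (−2.6 N is its weight). I continue to just above the seat.

Request:
arm_command(
  commands=[
    [[0,0,0.18],[0,0,0],1],
    [[0,0,0.18],[0,0,0],1],
    [[0,0,0.18],[0,0,0],1],
    [[0,0,0.15],[0,0,0],1],
    [[0,0,0.05],[0,0,0],1],
    [[0,0,0],[0,0,0],1],
  ],
)

```text
time: 21.02
ee_pos: [571.5, 44.8, 142.7]
tcp_rot: [-3.142, -0.0, 1.758]
force: [-0.5, 0.1, -2.3]
grip_width: 10.9
```

Request:
arm_command(
  commands=[
    [[0,0,0.04],[0,0,0],1],
    [[0,0,0.03],[0,0,0],1],
    [[0,0,0.03],[0,0,0],1],
    [[0,0,0],[0,0,0],1],
  ],
)

```text
time: 21.52
ee_pos: [571.5, 44.8, 136.8]
tcp_rot: [3.141, -0.0, 1.758]
force: [0.4, 0.1, -3.7]
grip_width: 10.5
```

Request:
arm_command(
  commands=[
    [[0,0,0.025],[0,0,0],1],
    [[0,0,0.015],[0,0,0],1],
    [[0,0,0],[0,0,0],1],
  ],
)

```text
time: 21.9
ee_pos: [571.7, 44.4, 136.4]
tcp_rot: [3.141, 0.001, 1.757]
force: [-8.7, -3.2, 15.3]
grip_width: 10.8
```

Contact is at 136.4, exactly the height predicted for the seat. I ease the load, then open.

Request:
arm_command(
  commands=[
    [[0,0,-0.015],[0,0,0],1],
    [[0,0,0],[0,0,0],0.3],
    [[0,0,0],[0,0,0],0.2],
    [[0,0,0],[0,0,0],0.2],
    [[0,0,0],[0,0,0],0.2],
  ],
)

```text
time: 22.52
ee_pos: [571.5, 44.8, 135.2]
tcp_rot: [3.141, -0.0, 1.758]
force: [0.5, 0.1, 0.1]
grip_width: 34.4
```

Run:
```python
from plant import *; from h import *
import cv2
s=state();print(s["ee_pos"],s["tcp_rot"],s["force"],s["grip_width"],toext(s["ee_pos"]))
r=read_camera("wrist");cv2.imwrite("pics/wrist14.png",r["color"][:,:,::-1])
```

```text
[571.50394862  44.84527434 135.2028984 ] [ 3.14142920e+00 -4.51796353e-04  1.75795865e+00] [0.51572238 0.07692949 0.11793317] 34.3833490973864 [ -3.09987733   0.58572186 135.2028984 ]
```

View pics/wrist14.png

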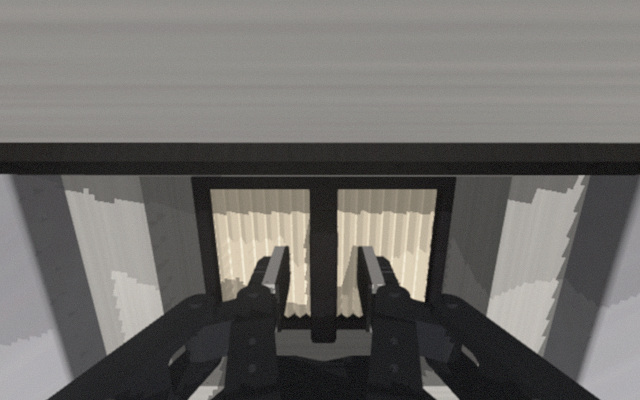

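Released: the fin at (322,250) stands free between the fingers. I lift straight up, clear of the hatch.

Request:
arm_command(
  commands=[
    [[0,0,-0.2],[0,0,0],0.2],
    [[0,0,-0.4],[0,0,0],0.2],
    [[0,0,-0.5],[0,0,0],0.2],
    [[0,0,-0.6],[0,0,0],0.2],
    [[0,0,-0.6],[0,0,0],0.2],
    [[0,0,-0.6],[0,0,0],0.2],
    [[0,0,-0.6],[0,0,0],0.2],
    [[0,0,-0.6],[0,0,0],0.2],
    [[-0.6,0,-0.2],[0,0,0],0.2],
    [[-0.6,0,0],[0,0,0],0.2],
  ],
)

```text
time: 23.82
ee_pos: [585.2, -25.9, 395.8]
tcp_rot: [3.138, 0.0, 1.76]
force: [0.3, -0.7, -0.6]
grip_width: 34.1
```

Request:
arm_command(
  commands=[
    [[-0.7,-0.1,0],[0,0,0],0.2],
    [[-0.7,-0.1,0],[0,0,0],0.2],
    [[-0.7,-0.1,0],[0,0,0],0.2],
    [[-0.7,-0.1,0],[0,0,0],0.2],
    [[-0.7,-0.1,0],[0,0,0],0.2],
    [[0,0,0],[0,0,0],0.2],
  ],
)

```text
time: 24.58
ee_pos: [593.7, -242.6, 392.8]
tcp_rot: [-3.141, -0.0, 1.751]
force: [-0.2, 0.5, 0.0]
grip_width: 34.1
```

Run:
```python
from plant import *; from h import *
import cv2
s=state();print(s["ee_pos"],s["tcp_rot"],s["force"],toext(s["ee_pos"]))
for n,b in (("top",(160,240,295,385)),("scene",(150,240,240,350))):
    r=read_camera(n);im=r["color"][:,:,::-1];cv2.imwrite(f"pics/{n}15raw.png",im);np.savez(f"{n}15.npz",K=r["K"],T=r["world_from_camera"])
    cv2.imwrite(f"pics/{n}15.png",cv2.resize(im[b[0]:b[1],b[2]:b[3]],None,fx=6.5,fy=6.5,interpolation=cv2.INTER_CUBIC))
```

```text
[ 593.71834888 -242.55207048  392.84197522] [-3.14109399e+00 -1.58697993e-04  1.75133842e+00] [-0.20050253  0.51176685  0.0354814 ] [-289.58502713   32.47572555  392.84197522]
```

View pics/top15.png

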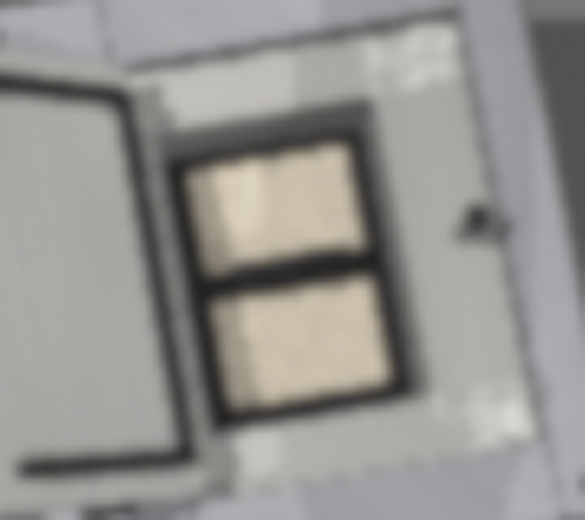

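View pics/scene15.png

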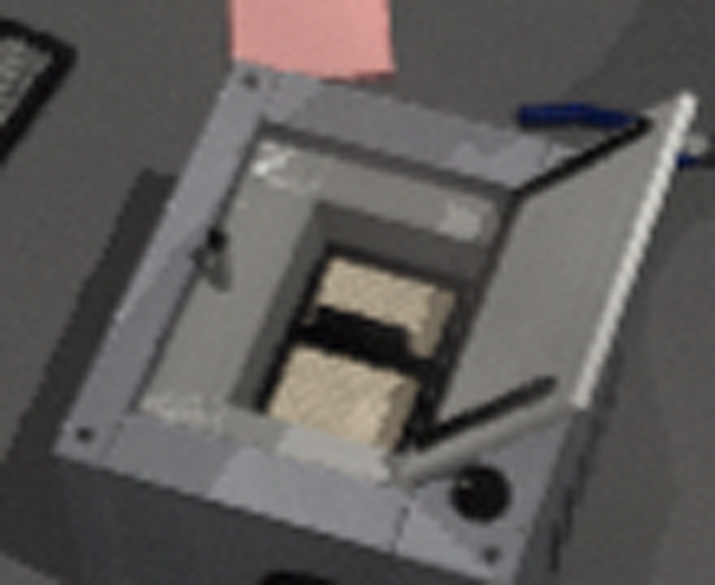

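View pics/top15raw.png

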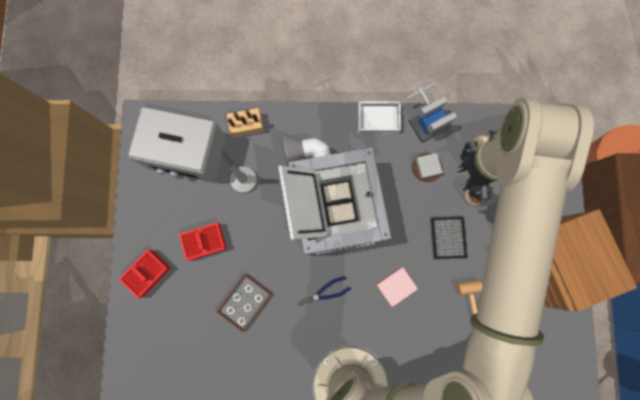

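Run:
```python
from h import *
t=np.load("top15.npz")
for z in (130,):
    q=unproj(np.array([[172,160],[357,132],[410,388],[220,427]])/6.5+[295,160],z,t["K"],t["T"])
    e=np.array([toext(v) for v in q]);print(e.round(1).tolist(),e.mean(0).round(1),np.linalg.norm(np.roll(q,-1,0)-q,axis=1).round(0))
s=np.load("scene15.npz")
for th in (2.0,2.1,2.2):
    q=[ext(62,y,180)+160*(-np.cos(th)*XE+np.sin(th)*ZE) for y in(-100,100)]
    print(th,((proj(q,s["K"],s["T"])-[240,150])*6.5).round(0).tolist())
```

```text
[[40.1, -62.6, 130.0], [-49.5, -60.3, 130.0], [-50.9, 64.9, 130.0], [40.8, 67.2, 130.0]] [ -4.9   2.3 130. ] [ 90. 125.  92. 130.]
2.0 [[536.0, 380.0], [653.0, 66.0]]
2.1 [[563.0, 395.0], [679.0, 81.0]]
2.2 [[589.0, 412.0], [702.0, 98.0]]
```

The cartridge measures at (−5, 2) mm in extractor axes with sides 90 × 128 at rim height 130 mm, against a well centre of (−4, 0.5). The hatch corners match about 2.2 rad. I hand it in.

Run:
```python
from plant import *
print(close_job())
```

```text
the job is handed in; nothing more can be done
None
```

The cartridge is in the well, released, and the hatch is open on its stop; the job was handed in at about 25 s with no verdict given.

**What I did:** I pressed the hatch's free edge until its catch popped it ajar. I then hooked the edge beside the plunger and swung the hatch back onto its stop. The black cartridge was gripped by its fin, carried over the hatch, lowered until it touched the seat, and let go.

**Last checks:**
- **Hatch:** its edge corners in the scene camera match an angle of about 2.2 rad.
- **Cartridge position:** it is about 2 mm from the well centre and square to it, by the top camera. The images are coarse, so trust this to a few mm.
- **Cartridge height:** the tool touched down at 136.4 mm, as expected from the height at which I gripped it. After I opened the fingers, the force read about zero.
- **Other objects:** nothing around the extractor looks moved in the top view, though I did not measure it. The arm partly hid the jar in that last picture; it never went low near it.
- **Arm:** it is parked clear, at about 390 mm up on the right, touching nothing.

Nothing failed. The only disagreement was 2–3 mm between the camera estimates of the cartridge's position before the grasp, which is within the play.

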